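# Ratchet the clamp nut home on a casting

## Task

Take the ratchet ring wrench from its cradle, fit it fully down over the brass nut of the strap clamp that holds the red casting, and run the nut clockwise until it stops and is drawn up firm, working the handle back and forth in swings of no more than about a quarter turn and letting the ratchet slip on each return. Do not force the nut once it is firm. Then let go, leaving the wrench sitting fully down on the nut, and leave the bearing, the can and the brush where they are.

Things in the scene. Friction and masses are not known exactly. Their poses are not given: they have to be found in the camera images.
- nut_mid (a point): centre of the brass hexagon nut, 30 mm across flats, 18 mm high plus a 2.5 mm bevelled crown; always 66 mm above the bench (nut underside 57, hexagon top 75). Flats face the point's x axis and every 60 degrees from it; z up. A round brass stud 19 mm thick rises through it to 94 mm. Below it lies a blue strap, 114 x 44 mm, top at 54 mm, along the fixture's x axis.
- fixture: fixed clamping set-up: origin on the bench right under the nut, z up. 140 mm along its +x is the centre of the red casting (flange 200 mm across, top at 40 mm; hub 136 mm across, top at 80 mm, bright ring on it to 84 mm, six ribs beside it to 70 mm). Towards -x step block and strap end 70 mm from the nut. The side away from the casting is free for the handle.
- nut (a joint): turn of the nut in rad: grows clockwise seen from above, 0 to 0.9 at the start, 3.4 at its firm stop. It takes about 0.35 N m to turn before the stop and stays where it is left.
- stud (a joint): wind-up of the stud under the nut in rad, clockwise positive: shows the torque on the nut, 30 N m per rad, springs back to 0. Against the stop 0.9 N m (0.03 rad) is firm; above 2.1 N m (0.07 rad), either way, the thread is damaged; aim for about 1.4 N m. The torque is the sideways force on the handle times its distance from the nut, plus any twist of the gripper about the vertical.
- wrench_head (a point): centre of the wrench's round head (58 mm across, 20 mm thick), half-way up, on the axis of its hexagon hole; x along the handle away from the head, z up, lying and in use. The hole goes right through, 31.5 mm across flats (5 degrees of turning play each way on the nut). Fully down on the nut it is about 67 mm above the bench; resting on top of the nut, hexagons not in line, 85 mm or more.
- wrench_grip (a point): point on the handle, half-way up, 100 mm from the head's centre along x: the place to grip, near the centre of mass. The handle is a bar 18 mm wide, 16 mm thick, from 45 to 210 mm from the head's centre (red sleeve on the outer part). Wrench about 0.45 kg. On the cradle this point lies 43 mm above the bench, with free space beside and under it.
- ratchet (a joint): turn in rad of the hexagon socket relative to the handle, clockwise from above; at 0 flats of the hole face along the handle. Starts at -0.3 to 0.05. Swung clockwise, a pawl catches within one step (0.393 rad) and drives the socket; swung anticlockwise it slips with drag under 0.2 N m and this grows 0.393 a click. Running the nut home in quarter-turn swings takes it past 0.7, as it must.
- cradle: fixed yellow plate 250 x 44 mm with two wooden supports under the wrench's head and handle end (tops 32 and 34 mm above the bench, 158 mm free between them); origin on the bench below the place to grip, x along the handle.
- bearing: loose steel ball bearing, 62 mm across, 16 mm high, origin at the centre of its underside; not to be moved
- can: loose closed can, 60 mm across, 85 mm high, origin at the centre of its underside; not to be moved
- brush: loose hand brush lying on the bench at the left; not to be moved
Mind the look-alikes: they are no part of the job. Leave any turquoise look-alike of the part that bears wrench_head alone.

How it is judged (in metres and radians):
On the way, in this order (a step that is already met when the one before it is completed fails the run):
1. the wrench is fitted fully down over the nut (distance between wrench_head and nut_mid below 0.008 m), for 0.2 s.
2. the nut is run to its stop by ratcheting and drawn up firm (value of joint nut above 3.34 rad and value of joint stud above 0.03 rad and value of joint ratchet above 0.7 rad), for 0.1 s.
At the end, for the whole second after the job is handed in: The nut stands at its stop (joint nut above 3.3 rad) after having been drawn up firm there (at least 0.9 N m), the ratchet has slipped forward past 0.7 rad, and the wrench, released and at rest, sits fully down on the nut (head centre within 10 mm of the nut's centre) (value of joint nut above 3.3 rad and value of joint ratchet above 0.7 rad and distance between wrench_head and nut_mid below 0.01 m and linear speed of wrench below 0.03 m/s); the robot touches nothing.
It fails at once if the nut is forced: more than 2.1 N m on the stud (value of joint stud above 0.07 rad or value of joint stud below -0.07 rad).
It fails at once if the bearing, the can or the brush is moved by more than 20 mm (distance of any of bearing, can, brush from where it was at the start of the episode above 0.02 m).
It also fails if it takes over 72 s, if anything falls off the work surface, if the arm or the gripper's body presses on something with over 40 N, if the wrist force passes 120 N, or if a joint passes its speed limit or range.

## Robot

A 7-joint arm with a two-finger parallel gripper is mounted at the origin on the work surface. World frame = base frame: x ahead of the robot, y to its left, z up, the work surface at z = 0. Lengths are in mm, angles in rad, forces in N, time in s.
With the tool pointing down it reaches from about 425 to 825 mm from the base axis. Payload 3.6 kg.
Tool frame: the origin (TCP) lies midway between the tips of the shut fingers; the grasp point (between the pads) lies 19 mm behind it (manip.pinch_z is the distance from the TCP to the grasp point, in mm); z points along the fingers, y is the line along which they close (so a half turn about z gives the same grasp; the last joint's range is limited). The gripper opens to 85 mm and grips with 20 to 120 N. Pads are 22 mm wide; open, the fingers measure 114 mm over their backs; the gripper's body (76 mm by 85 mm) begins 54 mm behind the grasp point. The pads swing forward as they close: fully open they stand 13 mm farther back than shut.
Start: joints at [-1.208, 0.615, -0.013, 1.423, 0.008, 1.103, -0.04], TCP at [246.967, 601.224, 231.297] pointing down, gripper open.
Joint ranges: [-3.12, 3.12], [-0.3, 2.06], [-1.34, 1.32], [0.26, 2.42], [-1.36, 4.5], [0.01, 1.98], [-2.84, 2.84]. Speed limits (rad/s): [2.79, 2.79, 3.14, 3.14, 3.14, 3.14, 3.14].

## Interface

Orientations are given as a unit quaternion [x, y, z, w].
In Python, from rig import sense, cams, manip gives the robot as it stands.
- The arm moves only by the tool send_rows, never from a script. Its argument "increments" is a list of rows, each an object with "dp": the shift along the tool's x, y, z in m, a list of three; "angular": the turn, a rotation vector about the tool's x, y, z in degrees, a list of three. A call has 1 to 5 rows; each row is the pose to reach, as a shift and turn from the pose commanded when the call began, along the tool's axes at that moment; what a row does not reach only later rows make up. A row lasts 1/12 s, in which the tool goes at most 41.7 mm and 7.16 degrees, less where a joint would pass 70% of its speed; a pose out of reach is approached as far as the arm can. A call with a gripper value outside its range is refused whole. "fingers" is the closure, from 0 (fully open) to 1 (shut), set as the call begins (left out, the last holds). The fingers move at their own pace and stop on an object; "force" is the grip in N (left out, the last holds). Time passes only in rows, so rows that repeat a pose let the fingers close. It gives the time, the measured TCP pose, the force, the opening and the grip force at its end, in the units of the state.
- sense(): the state, without advancing time (a new reading comes with each control period).
- cams.grab_frame(name): name is "scene" or "top"; returns a dict with "img" (400x640x3 uint8, red, green, blue), "camera_matrix" (3x3 intrinsics, pixels), "R" (3x3) and "t" (3): a world point X has camera coordinates R X + t. Camera axes: x right, y down, z forward; pixel columns grow to the right and rows downward; lengths in mm; the calibration is good to about 2 mm. A picture is of the moment at which its call begins. There is no depth.
- manip.hand_in(): hands the job in; it is judged then, once.
The state is a dict: "time_s": time; "joint_positions": joint angles; "qvel": joint speeds; "effort": joint torques, N m; "ee_pos": TCP position; "eef_rot": TCP orientation; "ft_force": force on the tool from outside, world axes, zero at the start; "moment": the same for the moment, N m; "width": finger opening in mm; "grasp_force": force on a finger pad.
Only numpy, scipy, OpenCV 4.12 (cv2) and the standard library are available. Lean on these libraries where they do the work, as an engineer would, in place of code of your own. Each camera call takes 0.05 s, during which the arm holds its last target. There are 200 camera calls.

## Working session

There is one attempt and no reset: what is moved stays moved. The work goes in short steps, Python scripts to look and compute and a tool call to move; the robot and the scene stay as the last step left them, time stands still between calls to the robot, and variables do not carry over. Pictures are saved under pics/ and viewed, at most 10 in all, crops included, and the job is handed in when it is done.

Besides the shell and the picture viewer there is one more tool, called after "Call:" as name(argument=value, ...) on one line, values as JSON. send_rows: Moves the arm, as the interface text tells. Its arguments: {"type":"object","properties":{"increments":{"type":"array","items":{"type":"object","properties":{"dp":{"type":"array","items":{"type":"number"}},"angular":{"type":"array","items":{"type":"number"}}}}},"fingers":{"type":"number"},"force":{"type":"number"}},"required":["increments"]}

```bash
ls; mkdir -p pics; cat > h.py <<'E'
import numpy as np, cv2
from rig import sense, cams, manip
from scipy.spatial.transform import Rotation as Ro
def grab(n,save=None):
    f=cams.grab_frame(n)
    if save: cv2.imwrite(save,f["img"][:,:,::-1])
    return f
def ray(f,u,v,z):
    K,R,t=[np.array(f[k],float) for k in("camera_matrix","R","t")]
    c=-R.T@t; d=R.T@np.linalg.solve(K,[u,v,1.])
    return c+d*(z-c[2])/d[2]
def proj(f,X):
    K,R,t=[np.array(f[k],float) for k in("camera_matrix","R","t")]
    p=K@(R@np.array(X,float)+t); return p[:2]/p[2]
E
python3 - <<'E'
from h import *
s=sense(); print(s)
for n in("top","scene"):
    f=grab(n,f"pics/{n}0.png"); print(n,f["camera_matrix"],-np.array(f["R"]).T@f["t"],np.round(f["R"],3))
E
```

```text
pics
{'time_s': 0.0, 'joint_positions': array([-1.20746287,  0.61591452, -0.01260156,  1.4248998 ,  0.00812513,
        1.10336703, -0.04036132]), 'qvel': array([-1.40970661e-05, -1.04119011e-03, -6.10717529e-04,  9.56531857e-05,
        1.08180391e-03, -1.39329539e-03, -8.15691387e-04]), 'effort': array([ 5.47605559e-04, -4.69210482e+01,  2.59375535e-01, -1.71034491e+01,
        9.92469897e-03,  9.61654441e-03, -1.34757272e-05]), 'ee_pos': array([246.74064809, 600.53242139, 230.14092228]), 'eef_rot': array([ 1.93633442e-01,  9.81073127e-01, -1.25103980e-03, -2.12880447e-04]), 'ft_force': array([-0.77024813, -1.23855291,  0.25707229]), 'moment': array([-0.00317233,  0.01381325,  0.00698464]), 'grasp_force': 0.0, 'width': 85.21263160391295}
top [[436.13275798   0.         323.93309017]
 [  0.         436.13275798 200.40161752]
 [  0.           0.           1.        ]] [ 407.09485028  -25.03092428 1281.56446188] [[ 0.005 -1.    -0.005]
 [-0.994 -0.004 -0.113]
 [ 0.113  0.005 -0.994]]
scene [[440.1643074    0.         317.47553362]
 [  0.         440.1643074  200.32561054]
 [  0.           0.           1.        ]] [1388.29923364  447.82274046  674.13029325] [[-0.479  0.878 -0.021]
 [ 0.476  0.24  -0.846]
 [-0.737 -0.415 -0.533]]
```

View pics/top0.png

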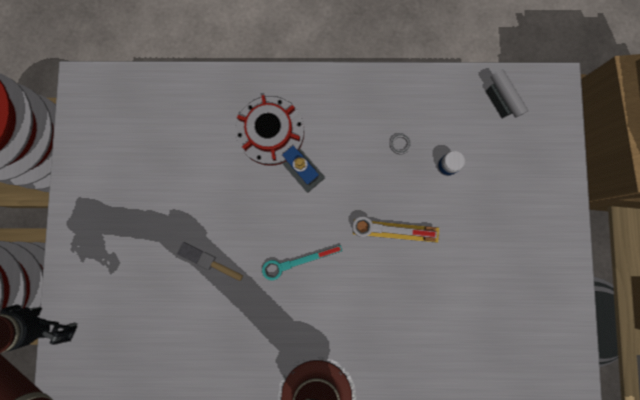

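View pics/scene0.png

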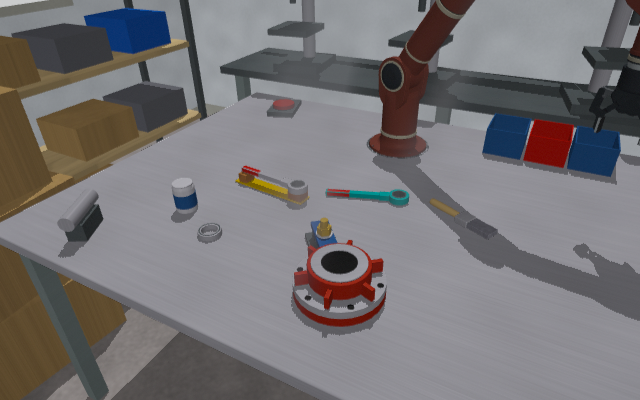

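Top view: casting (267,127) with brass nut (300,163) on the blue strap; bearing (400,143), can (452,161), brush (207,258). There are two wrenches. One is grey with a red sleeve on the yellow cradle, head (363,226) to (437,235). The other is turquoise, at (272,268)–(340,248), lying on the bench. The cradle one fits the description, so I'll confirm it in a crop.

```bash
python3 - <<'E'
from h import *
a=cv2.imread("pics/top0.png"); b=cv2.imread("pics/scene0.png")
A=cv2.resize(a[200:260,340:450],None,fx=4,fy=4,interpolation=cv2.INTER_CUBIC) #440x240
B=cv2.resize(a[135:195,270:330],None,fx=5,fy=5,interpolation=cv2.INTER_CUBIC) #300x300
C=cv2.resize(b[160:210,230:320],None,fx=4,fy=4,interpolation=cv2.INTER_CUBIC) #360x200
D=cv2.resize(b[210:260,295:350],None,fx=5,fy=5,interpolation=cv2.INTER_CUBIC) #275x250
o=np.zeros((560,750,3),np.uint8)
o[:240,:440]=A;o[:300,440:740]=B;o[310:510,:360]=C;o[310:560,400:675]=D
cv2.imwrite("pics/crop1.png",o)
E
```

```text
(no output)
```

View pics/crop1.png

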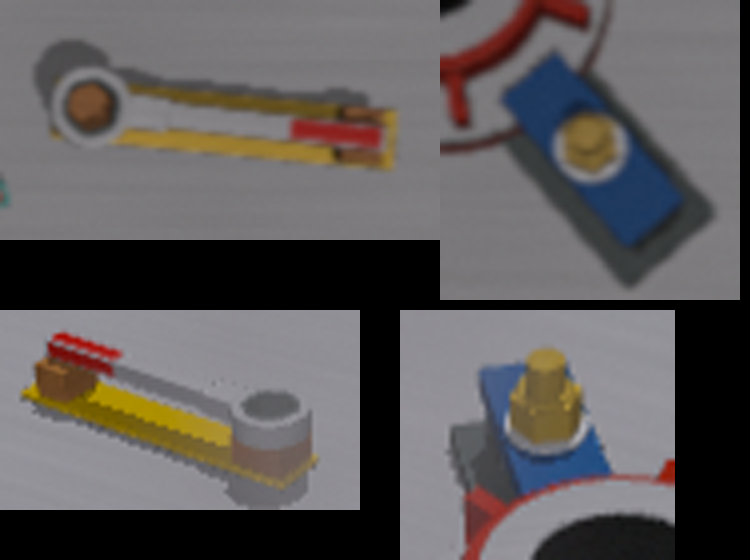

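The crop confirms it: the grey ring wrench with the red sleeve lies on wooden supports on the yellow plate, ring at about (362,226). The brass nut with its stud is on the blue strap at about (300,163). Next I'll measure.

```bash
cat >> h.py <<'E'
def masks(f):
    hsv=cv2.cvtColor(f["img"],cv2.COLOR_RGB2HSV); h,s,v=cv2.split(hsv)
    g=lambda a,b,sm,vm:((h>=a)&(h<=b)&(s>sm)&(v>vm))
    return dict(red=(((h<6)|(h>174))&(s>150)&(v>100)),blue=g(105,125,130,50),yellow=g(20,30,150,80),brass=g(15,30,90,80))
def cen(m,box):
    u0,v0,u1,v1=box; ys,xs=np.nonzero(m[v0:v1,u0:u1]); return np.c_[xs+u0,ys+v0]
E
python3 - <<'E'
from h import *
T=grab("top");S=grab("scene")
m=masks(T);ms=masks(S)
def tri(p,q):
    # closest point of two rays
    A=[];b=[]
    for f,(u,v) in((T,p),(S,q)):
        K,R,t=[np.array(f[k],float) for k in("camera_matrix","R","t")]
        c=-R.T@t;d=R.T@np.linalg.solve(K,[u,v,1.]);d/=np.linalg.norm(d)
        P=np.eye(3)-np.outer(d,d);A.append(P);b.append(P@c)
    return np.linalg.lstsq(np.vstack(A),np.hstack(b),rcond=None)[0]
# strap
bp=cen(m["blue"],(270,140,335,200)); r=cv2.minAreaRect(bp.astype(np.float32)); print("strap rect",r,[ray(T,*p,54)[:2].round(1) for p in cv2.boxPoints(r)])
# brass
br=cen(m["brass"],(285,150,315,178)); print("brass top",len(br),br.mean(0),br.min(0),br.max(0))
bs=cen(ms["brass"],(305,210,345,250)); print("brass scene",len(bs),bs.mean(0),bs.min(0),bs.max(0))
for n,f,p in(("T",T,br),("S",S,bs)): 
    print(n,[p[p[:,1]==y][:,0].tolist()[::max(1,len(p[p[:,1]==y])-1)]+[int(y)] for y in np.unique(p[:,1])])
# red sleeve of cradle wrench
rp=cen(m["red"],(400,215,450,250)); rr=cv2.minAreaRect(rp.astype(np.float32));print("sleeve",rr,[ray(T,*p,51)[:2].round(1) for p in cv2.boxPoints(rr)])
yp=cen(m["yellow"],(340,200,450,260)); yr=cv2.minAreaRect(yp.astype(np.float32));print("plate",yr,[ray(T,*p,5)[:2].round(1) for p in cv2.boxPoints(yr)])
# bright areas: white ring of casting (hub) and wrench head
for nm,f,box,thr in(("headT",T,(345,205,385,245),165),("headS",S,(280,172,315,200),160),("hubT",T,(235,90,305,165),165)):
    g=f["img"].min(2); u0,v0,u1,v1=box
    c,_=cv2.findContours((g[v0:v1,u0:u1]>thr).astype(np.uint8),cv2.RETR_EXTERNAL,cv2.CHAIN_APPROX_NONE)
    c=max(c,key=cv2.contourArea); e=cv2.fitEllipse(cv2.convexHull(c)); print(nm,np.add(e[0],(u0,v0)).round(2),np.round(e[1],1))
# dark hub bore
g=T["img"].max(2)[100:150,240:295]; ys,xs=np.nonzero(g<40); print("bore",xs.mean()+240,ys.mean()+100,ray(T,xs.mean()+240,ys.mean()+100,84).round(1))
print("head",ray(T,362.5,225.7,53).round(1),"stud",ray(T,300,162,94).round(1),ray(T,300,163,75).round(1))
for n,p in(("bearing",(400,143,8)),("can",(453,160,85))): print(n,ray(T,*p).round(0))
E
```

```text
strap rect ((300.2552795410156, 164.5218963623047), (38.80918502807617, 15.257966995239258), 49.89908981323242) [array([678.6, 102.4]), array([707.5,  69.3]), array([621.3,  -3.1]), array([592.8,  29.9])]
brass top 89 [299.3258427  162.96629213] [295 158] [304 168]
brass scene 193 [323.7253886  227.51295337] [317 218] [330 236]
T [[298, 301, 158], [296, 303, 159], [295, 303, 160], [295, 303, 161], [295, 303, 162], [295, 304, 163], [295, 304, 164], [295, 304, 165], [295, 304, 166], [296, 302, 167], [299, 301, 168]]
S [[322, 326, 218], [321, 327, 219], [320, 327, 220], [321, 327, 221], [321, 327, 222], [320, 327, 223], [319, 328, 224], [319, 330, 225], [318, 330, 226], [317, 330, 227], [317, 330, 228], [317, 330, 229], [317, 330, 230], [317, 330, 231], [317, 330, 232], [318, 329, 233], [319, 329, 234], [321, 328, 235], [322, 236]]
sleeve ((423.54876708984375, 232.5609893798828), (21.31328773498535, 3.644240379333496), 6.340190887451172) [array([ 455.4, -269. ]), array([ 465.6, -270.3]), array([ 459.3, -329.7]), array([ 449.1, -328.4])]
plate ((404.5387268066406, 231.25364685058594), (66.27190399169922, 13.534401893615723), 5.355824947357178) [array([ 451.7, -156. ]), array([ 491.1, -160. ]), array([ 473.9, -352.6]), array([ 434.6, -347.9])]Traceback (most recent call last):
  File "<stdin>", line 26, in <module>
ValueError: max() iterable argument is empty
```

```bash
python3 - <<'E'
from h import *
T=grab("top");S=grab("scene")
for nm,f,box in(("headT",T,(345,205,385,245)),("headS",S,(280,172,315,200))):
    g=f["img"].min(2); u0,v0,u1,v1=box; s=g[v0:v1,u0:u1]; print(nm,np.percentile(s,[5,50,90,99]))
    thr=np.percentile(s,50)+12
    c,_=cv2.findContours((s>thr).astype(np.uint8),cv2.RETR_EXTERNAL,cv2.CHAIN_APPROX_NONE)
    c=max(c,key=cv2.contourArea); h=cv2.convexHull(c); e=cv2.fitEllipse(h); print(np.add(e[0],(u0,v0)).round(2),np.round(e[1],1),cv2.boundingRect(c))
# hole of head: brownish
hsv=cv2.cvtColor(T["img"],cv2.COLOR_RGB2HSV)[215:238,352:374]; ys,xs=np.nonzero(hsv[...,1]>70); print("hole",xs.mean()+352,ys.mean()+215,xs.min()+352,xs.max()+352,ys.min()+215,ys.max()+215)
g=T["img"].max(2)[100:150,240:295]; ys,xs=np.nonzero(g<40); b=ray(T,xs.mean()+240,ys.mean()+100,84);print("bore",xs.mean()+240,ys.mean()+100,b.round(1))
d=np.array([86.2,72.4])/np.hypot(86.2,72.4)
print("nut from bore",b[:2]-140*d,"from strap",ray(T,300.26,164.52,54)[:2]+13*d)
print("head",ray(T,362.5,225.7,53).round(1),"stud",ray(T,299.5,161.5,94).round(1),ray(T,299.5,163.5,75).round(1))
print("scene stud top axis px",[proj(S,[*(b[:2]-140*d),z]).round(1) for z in(57,75,94)],[proj(T,[*(b[:2]-140*d),z]).round(1) for z in(57,75,94)])
for n,p in(("bearing",(400,143,8)),("can",(453,160,85))): print(n,ray(T,*p).round(0))
E
```

```text
headT [ 47.   118.   123.   132.01]
[375.49 229.02] [7.9 9.3] (26, 20, 10, 7)
headS [ 53.95 134.   145.   147.  ]
[284.56 179.55] [3.1 7.5] (1, 6, 8, 4)
hole 363.46153846153845 227.3846153846154 353 373 221 236
bore 266.9652351738241 124.75255623721881 [757.5 142.9  84. ]
nut from bore [650.34001413  52.8499618 ] from strap [659.82280516  57.87209223]
head [ 475.8 -127.6   53. ] stud [650.4  49.3  94. ] [648.6  50.4  75. ]
scene stud top axis px [array([325.8, 232.5]), array([325.7, 226.2]), array([325.6, 219.6])] [array([299. , 164.1]), array([298.6, 162.9]), array([298.2, 161.5])]
bearing [ 725. -244.    8.]
can [ 658. -378.   85.]
```

```bash
cat >> h.py <<'E'
def pose():
    s=sense(); M=Ro.from_quat(s["eef_rot"]).as_matrix(); return np.array(s["ee_pos"]),np.degrees(np.arctan2(M[1,0],M[0,0])),M,s
def plan(cur,psi,targets):
    "each target (x,y,z,psi) mm/deg, one call each; prints final-row dp (m) in tool axes and turn about tool z (deg)"
    cur=np.array(cur,float)
    for x,y,z,p in targets:
        c,s=np.cos(np.radians(psi)),np.sin(np.radians(psi)); d=np.array([x,y,z])-cur
        print("dp",np.round([(c*d[0]+s*d[1])/1e3,(s*d[0]-c*d[1])/1e3,-d[2]/1e3],4),"rz",round(psi-p,2)); cur=np.array([x,y,z]);psi=p
E
python3 - <<'E'
from h import *
p,psi,M,s=pose(); print(psi,M.round(3))
plan(p,psi,[(330,440,230,145),(430,270,230,130),(490,90,230,112),(490,-100,210,95),(466,-225,150,84)])
E
```

```text
157.66775865688035 [[-0.925  0.38  -0.   ]
 [ 0.38   0.925 -0.001]
 [-0.    -0.001 -1.   ]]
dp [-0.138  -0.1173  0.0009] rz 12.67
dp [-0.1794 -0.0819  0.    ] rz 15
dp [-0.1765 -0.0697  0.    ] rz 18
dp [-0.1762 -0.0712  0.02  ] rz 17
dp [-0.1224 -0.0348  0.06  ] rz 11
```

Call:
send_rows(increments=[{"dp":[-0.035,-0.029,0],"angular":[0,0,3]},{"dp":[-0.07,-0.058,0],"angular":[0,0,6]},{"dp":[-0.104,-0.088,0],"angular":[0,0,9]},{"dp":[-0.138,-0.117,0],"angular":[0,0,12.7]}], fingers=0)

```text
time_s: 0.63
ee_pos: [324.2, 451.6, 231.3]
eef_rot: [0.302, 0.953, 0.0, 0.0]
ft_force: [0.6, 0.2, 0.7]
width: 85.2
grasp_force: 0.0
```

Call:
send_rows(increments=[{"dp":[-0.036,-0.016,0],"angular":[0,0,3]},{"dp":[-0.072,-0.033,0],"angular":[0,0,6]},{"dp":[-0.108,-0.049,0],"angular":[0,0,9]},{"dp":[-0.144,-0.066,0],"angular":[0,0,12]},{"dp":[-0.179,-0.082,0],"angular":[0,0,15]}])

```text
time_s: 1.05
ee_pos: [423.9, 281.4, 231.6]
eef_rot: [0.424, 0.906, 0.0, 0.0]
ft_force: [0.9, 0.0, -0.1]
width: 85.8
grasp_force: 0.0
```

Call:
send_rows(increments=[{"dp":[-0.036,-0.014,0],"angular":[0,0,4]},{"dp":[-0.072,-0.028,0],"angular":[0,0,8]},{"dp":[-0.107,-0.042,0],"angular":[0,0,11]},{"dp":[-0.142,-0.056,0],"angular":[0,0,15]},{"dp":[-0.177,-0.07,0],"angular":[0,0,18]}])

```text
time_s: 1.47
ee_pos: [483.6, 101.0, 231.6]
eef_rot: [0.561, 0.828, 0.0, 0.0]
ft_force: [0.6, -0.3, -0.0]
width: 85.5
grasp_force: 0.0
```

Call:
send_rows(increments=[{"dp":[-0.036,-0.014,0.004],"angular":[0,0,4]},{"dp":[-0.072,-0.028,0.008],"angular":[0,0,8]},{"dp":[-0.107,-0.042,0.012],"angular":[0,0,11]},{"dp":[-0.142,-0.056,0.016],"angular":[0,0,14]},{"dp":[-0.176,-0.071,0.02],"angular":[0,0,17]}])

```text
time_s: 1.88
ee_pos: [483.3, -88.8, 211.4]
eef_rot: [0.677, 0.736, 0.0, 0.0]
ft_force: [1.3, -0.0, -0.6]
width: 85.5
grasp_force: 0.0
```

Call:
send_rows(increments=[{"dp":[-0.03,-0.008,0.015],"angular":[0,0,3]},{"dp":[-0.06,-0.016,0.03],"angular":[0,0,6]},{"dp":[-0.09,-0.025,0.045],"angular":[0,0,9]},{"dp":[-0.122,-0.035,0.06],"angular":[0,0,11]},{"dp":[-0.122,-0.035,0.06],"angular":[0,0,11]}])

```text
time_s: 2.3
ee_pos: [454.8, -219.3, 149.6]
eef_rot: [0.748, 0.664, -0.003, 0.0]
ft_force: [-0.1, -1.3, 0.8]
width: 85.6
grasp_force: 0.0
```

```bash
python3 - <<'E'
from h import *
p,psi,M,s=pose(); print(s["time_s"],p.round(1),psi,M[:,2].round(4))
plan(p,psi,[(465.2,-226,80,84),(465.2,-226,26,84)])
f=grab("scene","pics/s1.png"); g=grab("top","pics/t1.png")
a=cv2.resize(f["img"][130:230,200:350],None,fx=4,fy=4)[:,:,::-1];cv2.imwrite("pics/s1c.png",a)
E
```

```text
2.3 [ 454.8 -219.3  149.6] 83.23230859604168 [-0.0046 -0.0048 -1.    ]
dp [-0.0054  0.0111  0.0696] rz -0.77
dp [0.    0.    0.054] rz 0
```

View pics/s1c.png

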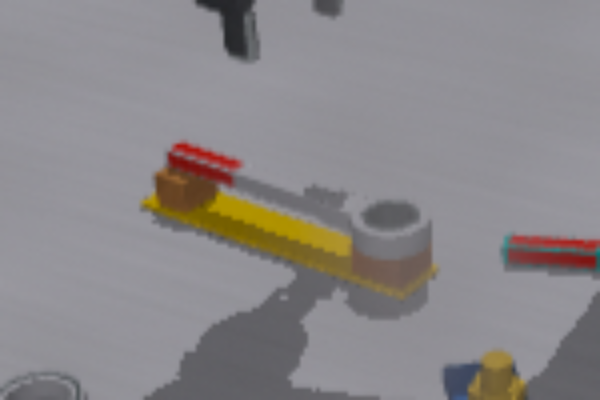

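Call:
send_rows(increments=[{"dp":[-0.003,0.006,0.035],"angular":[0,0,-0.8]},{"dp":[-0.0054,0.011,0.07],"angular":[0,0,-0.8]},{"dp":[-0.0054,0.011,0.07],"angular":[0,0,-0.8]},{"dp":[-0.0054,0.011,0.07],"angular":[0,0,-0.8]}])

```text
time_s: 2.73
ee_pos: [469.0, -216.1, 80.6]
eef_rot: [0.738, 0.675, -0.0, -0.002]
ft_force: [0.7, -0.7, 0.1]
width: 85.7
grasp_force: 0.0
```

```bash
python3 - <<'E'
from h import *
p,psi,M,s=pose(); print(s["time_s"],p.round(1),psi,M[:,2].round(4))
S=grab("scene"); h=ray(S,298,183.7,53);print("head by scene",h.round(1))
plan(p,psi,[(465.2,-226,25,84)])
E
```

```text
2.7333 [ 469.  -216.1   80.6] 84.91068263066168 [-0.0032  0.0025 -1.    ]
head by scene [ 476.4 -127.1   53. ]
dp [-0.0102 -0.0029  0.0556] rz 0.91
```

Call:
send_rows(increments=[{"dp":[-0.01,-0.003,0.025],"angular":[0,0,0.9]},{"dp":[-0.01,-0.003,0.045],"angular":[0,0,0.9]},{"dp":[-0.01,-0.003,0.0555],"angular":[0,0,0.9]},{"dp":[-0.01,-0.003,0.0555],"angular":[0,0,0.9]},{"dp":[-0.01,-0.003,0.0555],"angular":[0,0,0.9]}])

```text
time_s: 3.2
ee_pos: [466.3, -227.5, 27.2]
eef_rot: [0.744, 0.669, 0.001, 0.001]
ft_force: [-0.0, 0.1, 0.1]
width: 85.5
grasp_force: 0.0
```

```bash
python3 - <<'E'
from h import *
p,psi,M,s=pose(); print(s["time_s"],p.round(1),psi,M[:,2].round(4))
plan(p,psi,[(465.2,-226,25,84)])
S=grab("scene"); 
a=cv2.resize(S["img"][130:230,200:350],None,fx=4,fy=4)[:,:,::-1];cv2.imwrite("pics/s2c.png",a)
E
```

```text
3.2 [ 466.3 -227.5   27.2] 83.92266950595096 [ 2.e-03 -3.e-04 -1.e+00]
dp [ 0.0014 -0.0013  0.0022] rz -0.08
```

View pics/s2c.png

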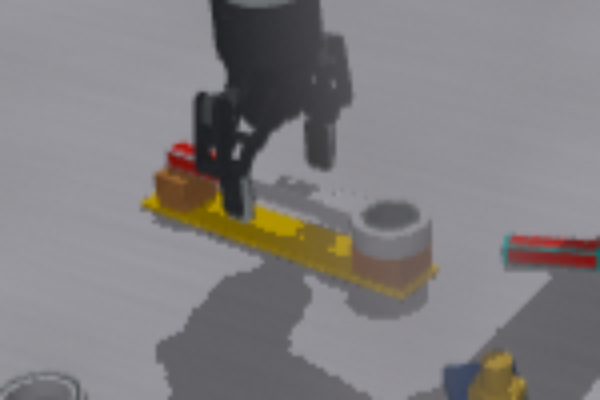

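The picture shows the open fingers straddling the grey handle between the supports, so I'll close now and lift.

Call:
send_rows(increments=[{"dp":[0.001,-0.001,0.001],"angular":[0,0,0]},{"dp":[0.001,-0.001,0.001],"angular":[0,0,0]},{"dp":[0.001,-0.001,0.001],"angular":[0,0,0]},{"dp":[0.001,-0.001,0.001],"angular":[0,0,0]},{"dp":[0.001,-0.001,0.001],"angular":[0,0,0]}], fingers=1, force=80)

```text
time_s: 3.67
ee_pos: [464.6, -226.8, 25.1]
eef_rot: [0.744, 0.668, 0.0, 0.0]
ft_force: [0.2, 0.2, -0.7]
width: 25.6
grasp_force: 0.0
```

Call:
send_rows(increments=[{"dp":[0,0,0]},{"dp":[0,0,0]},{"dp":[0,0,0]},{"dp":[0,0,0]},{"dp":[0,0,0]}])

```text
invalid input
```

```bash
python3 - <<'E'
from h import *
p,psi,M,s=pose(); print(s["time_s"],p.round(1),psi,M[:,2].round(4),s["width"],s["grasp_force"],s["ft_force"])
E
```

```text
3.6667 [ 464.6 -226.8   25.1] 83.87171664022232 [ 3.e-04 -2.e-04 -1.e+00] 25.556601365718965 0.0 [ 0.2138299   0.24938349 -0.67112917]
```

Call:
send_rows(increments=[{"dp":[0,0,0],"angular":[0,0,0]},{"dp":[0,0,0],"angular":[0,0,0]},{"dp":[0,0,0],"angular":[0,0,0]},{"dp":[0,0,0],"angular":[0,0,0]}])

```text
time_s: 4.0
ee_pos: [464.9, -226.8, 25.3]
eef_rot: [0.744, 0.668, 0.0, 0.0]
ft_force: [0.6, 0.3, 5.3]
width: 16.7
grasp_force: 78.7
```

Call:
send_rows(increments=[{"dp":[0,0,-0.015],"angular":[0,0,0]},{"dp":[0,0,-0.04],"angular":[0,0,0]},{"dp":[0,0,-0.065],"angular":[0,0,0]},{"dp":[0,0,-0.09],"angular":[0,0,0]},{"dp":[0,0,-0.09],"angular":[0,0,0]}])

```text
time_s: 4.42
ee_pos: [466.4, -228.2, 117.9]
eef_rot: [0.744, 0.668, 0.001, 0.003]
ft_force: [0.9, -0.2, -3.7]
width: 16.2
grasp_force: 78.7
```

```bash
python3 - <<'E'
from h import *
p,psi,M,s=pose(); print(s["time_s"],p.round(1),psi,M[:,2].round(4),s["width"],s["grasp_force"],s["ft_force"],s["moment"])
# handle phi = psi+180; nut at (650.5,49.5); head offset ~100 along tool x
N=np.array([650.5,49.5])
def tgt(psi,z,r=100): return (*(N-r*np.array([np.cos(np.radians(psi)),np.sin(np.radians(psi))])),z,psi)
print(tgt(40,115))
plan(p,psi,[(500,-130,115,66),tgt(40,115)])
E
```

```text
4.4167 [ 466.4 -228.2  117.9] 83.87593430786907 [ 0.0062 -0.0037 -1.    ] 16.178456939694946 78.68994355201721 [ 0.91760331 -0.24684635 -3.68217573] [-0.19445493 -0.07117415  0.00431802]
(np.float64(573.8955556881021), np.float64(-14.778760968653927), 115, 40)
dp [0.1012 0.0229 0.0029] rz 17.88
dp [ 0.1353  0.0206 -0.    ] rz 26
```

Call:
send_rows(increments=[{"dp":[0.026,0.006,0.001],"angular":[0,0,5]},{"dp":[0.05,0.011,0.002],"angular":[0,0,9]},{"dp":[0.076,0.017,0.003],"angular":[0,0,14]},{"dp":[0.101,0.023,0.003],"angular":[0,0,18]}])

```text
time_s: 4.75
ee_pos: [496.8, -127.1, 109.7]
eef_rot: [0.84, 0.542, -0.002, -0.001]
ft_force: [1.3, -0.2, -4.2]
width: 16.5
grasp_force: 78.6
```

Call:
send_rows(increments=[{"dp":[0.034,0.005,0],"angular":[0,0,6.5]},{"dp":[0.068,0.01,0],"angular":[0,0,13]},{"dp":[0.102,0.015,0],"angular":[0,0,19.5]},{"dp":[0.135,0.02,0],"angular":[0,0,26]},{"dp":[0.135,0.02,0],"angular":[0,0,26]}])

```text
time_s: 5.17
ee_pos: [574.4, -2.5, 108.3]
eef_rot: [0.938, 0.346, 0.0, -0.003]
ft_force: [1.1, 2.3, -4.4]
width: 16.3
grasp_force: 78.7
```

Call:
send_rows(increments=[{"dp":[0,0,0],"angular":[0,0,0]},{"dp":[0,0,0],"angular":[0,0,0]}])

```text
time_s: 5.33
ee_pos: [569.8, -13.7, 109.7]
eef_rot: [0.94, 0.342, -0.002, -0.0]
ft_force: [-0.3, -0.8, -4.3]
width: 16.2
grasp_force: 78.7
```

```bash
python3 - <<'E'
from h import *
p,psi,M,s=pose(); print(s["time_s"],p.round(1),psi,M[:,2].round(4),s["width"],s["ft_force"])
S=grab("scene");T=grab("top")
h=p+M@np.array([100,0,-19.]); print("head expected",h.round(1))
for f in(T,S): print("px head top/nut stud top",proj(f,h+[0,0,10]).round(1),proj(f,[650.5,49.5,94]).round(1))
o=np.zeros((480,800,3),np.uint8)
o[:400,:400]=cv2.resize(T["img"][140:190,275:325],(400,400),interpolation=cv2.INTER_CUBIC)[:,:,::-1]
o[:480,400:]=cv2.resize(S["img"][180:240,290:340],(400,480),interpolation=cv2.INTER_CUBIC)[:,:,::-1]
cv2.imwrite("pics/c3.png",o)
E
```

```text
5.3333 [569.8 -13.7 109.7] 39.95414688385541 [-0.0047 -0.0012 -1.    ] 16.217717483806993 [-0.26703457 -0.84323276 -4.30100423]
head expected [646.6  50.5 128.2]
px head top/nut stud top [298.  159.6] [299.4 161.5]
px head top/nut stud top [325.3 202.4] [324.3 219.2]
```

View pics/c3.png

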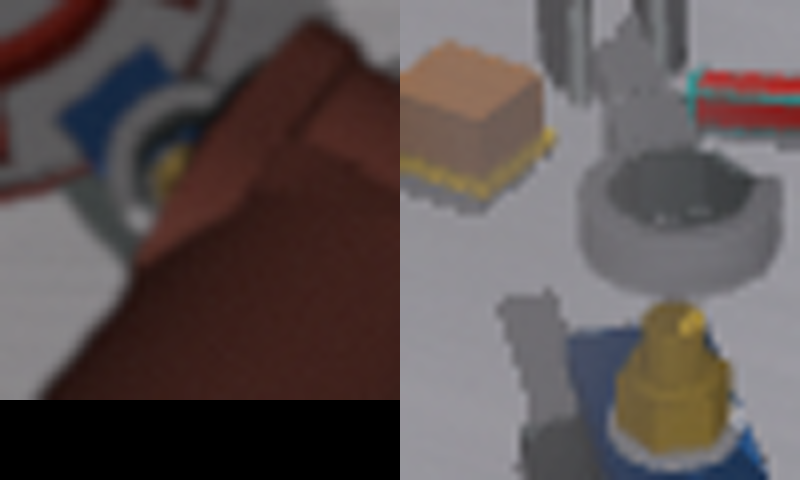

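Left (top view): the ring surrounds the stud but is partly hidden by the arm. Its left edge is at u≈288 and its upper edge at v≈150. Right (scene view): the ring is centred at about (325.0, 203.7) and hangs above the stud (324.0). I'll measure the ring and stud edges more exactly.

```bash
cat >> h.py <<'E'
def tri(T,p,S,q):
    A=[];b=[]
    for f,(u,v) in((T,p),(S,q)):
        K,R,t=[np.array(f[k],float) for k in("camera_matrix","R","t")]
        c=-R.T@t;d=R.T@np.linalg.solve(K,[u,v,1.]);d/=np.linalg.norm(d)
        P=np.eye(3)-np.outer(d,d);A.append(P);b.append(P@c)
    return np.linalg.lstsq(np.vstack(A),np.hstack(b),rcond=None)[0]
E
python3 - <<'E'
from h import *
S=grab("scene");T=grab("top")
p,psi,M,s=pose(); print(p.round(1),psi)
print("head",tri(T,(299.2,161.3),S,(325,203.7)).round(1))
# predicted outlines of head top rim, to compare with edges
for c in ([646.6,50.5,138.2],[644,48,137]):
  for n,f in(("T",T),("S",S)):
    q=np.array([proj(f,np.array(c)+29*np.array([np.cos(a),np.sin(a),0])) for a in np.linspace(0,6.28,73)]);print(c,n,q.min(0).round(1),q.max(0).round(1))
g=T["img"].astype(int)
for v in(158,160,162): print(v,[tuple(x) for x in g[v,284:300]])
print("col",[tuple(x) for x in g[145:158,299]])
g=S["img"].astype(int)
for v in(205,208): print(v,g[v,308:318].mean(1).round(),g[v,332:342].mean(1).round())
print("scol",g[192:222,325].mean(1).round())
E
```

```text
[570.7 -15.4 111.5] 39.71511127287303
head [643.2  47.8 132. ]
[646.6, 50.5, 138.2] T [287.2 148.9] [308.9 170.3]
[646.6, 50.5, 138.2] S [312.5 195.7] [338.1 209.4]
[644, 48, 137] T [288.1 150. ] [309.8 171.3]
[644, 48, 137] S [312.1 195.4] [337.6 209. ]
158 [(np.int64(64), np.int64(66), np.int64(74)), (np.int64(40), np.int64(49), np.int64(67)), (np.int64(22), np.int64(39), np.int64(66)), (np.int64(28), np.int64(44), np.int64(70)), (np.int64(49), np.int64(57), np.int64(72)), (np.int64(76), np.int64(78), np.int64(83)), (np.int64(88), np.int64(87), np.int64(88)), (np.int64(76), np.int64(75), np.int64(76)), (np.int64(51), np.int64(52), np.int64(52)), (np.int64(34), np.int64(37), np.int64(40)), (np.int64(32), np.int64(38), np.int64(47)), (np.int64(47), np.int64(50), np.int64(57)), (np.int64(64), np.int64(60), np.int64(56)), (np.int64(74), np.int64(65), np.int64(49)), (np.int64(61), np.int64(52), np.int64(37)), (np.int64(44), np.int64(32), np.int64(25))]
160 [(np.int64(70), np.int64(62), np.int64(62)), (np.int64(63), np.int64(50), np.int64(56)), (np.int64(47), np.int64(47), np.int64(67)),
[... 1534 characters left out ...]
), np.int64(77)), (np.int64(90), np.int64(88), np.int64(90)), (np.int64(79), np.int64(78), np.int64(79)), (np.int64(49), np.int64(50), np.int64(51)), (np.int64(27), np.int64(30), np.int64(31)), (np.int64(19), np.int64(26), np.int64(34)), (np.int64(19), np.int64(29), np.int64(42)), (np.int64(30), np.int64(32), np.int64(37))]
205 [147. 146. 146. 121. 111. 113. 113. 112.  97.  87.] [103. 103. 105. 105. 110. 153. 154. 154. 154. 155.]
208 [146. 146. 147. 133. 106. 110. 112. 114. 117. 115.] [110. 105. 102.  98. 108. 152. 152. 153. 153. 153.]
scol [109.  95. 121. 109. 107. 103.  76.  78.  78.  76.  78.  77.  75.  78.
  89.  82. 106. 115. 117. 117. 117. 116. 113. 115. 119. 125.  93. 120.
 120. 115.]
```

Call:
send_rows(increments=[{"dp":[0.003,0.001,0],"angular":[0,0,0]},{"dp":[0.0052,0.0015,0.006],"angular":[0,0,0]},{"dp":[0.0052,0.0015,0.02],"angular":[0,0,0]},{"dp":[0.0052,0.0015,0.036],"angular":[0,0,0]},{"dp":[0.0052,0.0015,0.036],"angular":[0,0,0]}])

```text
time_s: 5.95
ee_pos: [574.4, -10.8, 72.8]
eef_rot: [0.94, 0.341, -0.003, -0.002]
ft_force: [-0.9, 0.3, -4.8]
width: 16.7
grasp_force: 78.6
```

Call:
send_rows(increments=[{"dp":[0,0,0],"angular":[0,0,0]},{"dp":[0,0,0],"angular":[0,0,0]}])

```text
time_s: 6.12
ee_pos: [577.2, -11.9, 76.3]
eef_rot: [0.94, 0.341, 0.0, 0.0]
ft_force: [-0.0, 0.7, -3.8]
width: 16.4
grasp_force: 78.7
```

```bash
python3 - <<'E'
from h import *
p,psi,M,s=pose(); print(s["time_s"],p.round(1),psi,M[:,2].round(4),s["width"],s["ft_force"],s["moment"])
S=grab("scene");T=grab("top")
h=p+M@np.array([100,0,-19.]); print("head expected",h.round(1))
for n,f in(("T",T),("S",S)):
    q=np.array([proj(f,np.array([650.5,49.5,h[2]+10])+29*np.array([np.cos(a),np.sin(a),0])) for a in np.linspace(0,6.28,73)]);print("wanted rim",n,q.min(0).round(1),q.max(0).round(1))
o=np.zeros((480,800,3),np.uint8)
o[:400,:400]=cv2.resize(T["img"][140:190,275:325],(400,400),interpolation=cv2.INTER_CUBIC)[:,:,::-1]
o[:480,400:]=cv2.resize(S["img"][190:250,300:350],(400,480),interpolation=cv2.INTER_CUBIC)[:,:,::-1]
cv2.imwrite("pics/c4.png",o)
g=T["img"].astype(int)
for v in(160,163): print(v,g[v,284:300].mean(1).round())
print("col",g[145:158,298:301].mean((1,2)).round())
g=S["img"].astype(int)
for v in range(216,230,2): print(v,g[v,306:342].mean(1).round())
E
```

```text
6.1167 [577.2 -11.9  76.3] 39.84980865023902 [ 1.1e-03 -3.0e-04 -1.0e+00] 16.416310601616743 [-0.0449672   0.73618164 -3.77907967] [-0.07664527  0.14031245 -0.02580872]
head expected [653.9  52.2  95.4]
wanted rim T [288.6 150.3] [309.7 171.1]
wanted rim S [311.6 208.2] [336.9 222.4]
160 [64. 55. 47. 55. 77. 89. 88. 70. 45. 54. 79. 86. 83. 68. 48. 49.]
163 [66. 66. 66. 65. 73. 84. 88. 76. 62. 68. 76. 71. 64. 58. 56. 56.]
col [67. 58. 57. 54. 51. 65. 87. 86. 62. 38. 28. 33. 39.]
216 [112. 111. 112. 112. 144. 146. 118. 109. 109.  93.  78.  76.  74.  73.
  78.  76.  75.  74.  73.  71.  70.  66.  62.  61.  60.  61.  78. 127.
 146. 146. 146. 153. 152. 154. 154. 155.]
218 [111. 110. 110. 110. 111. 132. 108. 110. 109.  89.  80.  76.  73.  73.
  78.  82.  89.  86.  85.  92. 110.  88.  62.  62.  60.  60.  65. 102.
 102. 103. 115. 151. 152. 152. 152. 152.]
220 [111. 111. 111. 111. 110. 108. 102. 110. 110. 110. 108.  87.  79.  75.
  80.  87.  86.  84.  84. 115. 101. 102.  62.  66.  68.  83. 102. 103.
 105. 102. 109. 154. 154. 154. 155. 153.]
222 [111. 111. 111. 110. 101.  85. 102. 106. 109. 113. 114. 110. 110. 108.
 108.  97.  91.  95.  88.  89.  96. 105. 103. 106. 106. 107. 111. 105.
 102.  96. 108. 153. 154. 153. 154. 154.]
224 [110. 110. 110. 110. 101.  82.  96. 105. 109. 110. 111. 112. 113. 115.
 118. 117. 118. 118. 117. 118. 117. 116. 115. 114. 111. 110. 107. 105.
 100.  96. 110. 156. 155. 156. 154. 155.]
226 [112. 110. 110. 110. 109.  78.  81. 102. 107. 108. 111. 112. 113. 115.
 115. 116. 116. 117. 117. 118. 116. 117. 115. 114. 111. 110. 108. 104.
 101. 118. 155. 156. 156. 157. 157. 157.]
228 [120. 111. 112. 110. 110.  93.  76.  80.  87. 105. 109. 112. 114. 115.
 116. 115. 116. 114. 115. 114. 113. 111. 109. 109. 108. 106. 109. 124.
 142. 154. 154. 154. 153. 154. 154. 154.]
```

View pics/c4.png

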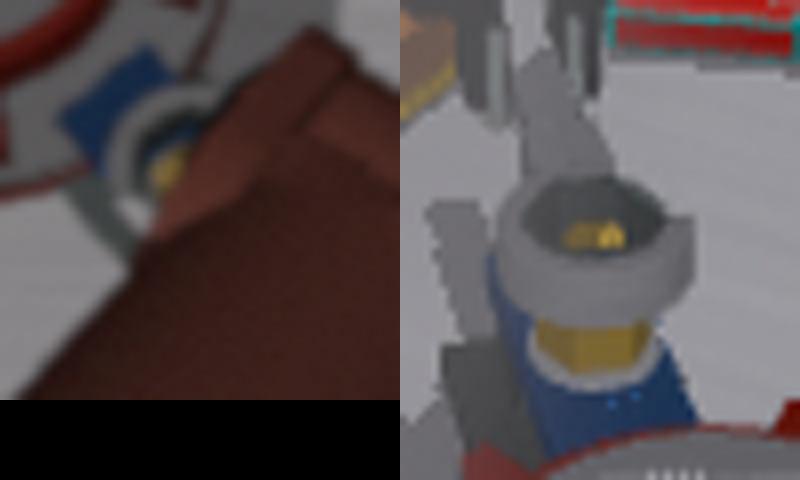

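```bash
python3 - <<'E'
from h import *
P=[]
for i in range(4):
    S=grab("scene"); p,psi,M,s=pose(); P.append([*p,psi,*M[:2,2]])
print(np.round(P,3)); m=np.mean(P,0)
print("head FK",(m[:3]+M@np.array([100,0,-19])).round(1))
C=[np.cos(a)*np.array([1,0,0])+np.sin(a)*np.array([0,1,0]) for a in np.linspace(0,6.28,181)]
for c in ([650.5,49.5],[653,52]):
  for z in(88,92,96):
    b=np.array([proj(S,np.array([*c,z-10])+29*d) for d in C]); t=np.array([proj(S,np.array([*c,z+10])+29*d) for d in C]);h=np.array([proj(S,np.array([*c,z+10])+16*d) for d in C])
    print(c,z,"front bottom v",b[:,1].max().round(1),"front top",t[:,1].max().round(1),"hole v",h[:,1].min().round(1),h[:,1].max().round(1),"u",t[:,0].min().round(1),t[:,0].max().round(1))
g=S["img"].astype(int); print([(v,*map(int,g[v,324])) for v in range(208,240)])
E
```

```text
[[ 5.77297e+02 -1.17870e+01  7.67530e+01  3.98620e+01  2.00000e-03
  -0.00000e+00]
 [ 5.77171e+02 -1.17070e+01  7.66580e+01  3.98660e+01  2.00000e-03
  -0.00000e+00]
 [ 5.77038e+02 -1.16100e+01  7.65410e+01  3.98710e+01  1.00000e-03
  -0.00000e+00]
 [ 5.76917e+02 -1.15630e+01  7.63910e+01  3.98720e+01  1.00000e-03
   0.00000e+00]]
head FK [653.8  52.4  95.7]
[650.5, 49.5] 88 front bottom v 232.2 front top 225.1 hole v 213.9 221.8 u 311.7 336.9
[650.5, 49.5] 92 front bottom v 230.8 front top 223.6 hole v 212.5 220.3 u 311.7 336.9
[650.5, 49.5] 96 front bottom v 229.4 front top 222.2 hole v 211.1 218.9 u 311.6 336.9
[653, 52] 88 front bottom v 233.1 front top 226.0 hole v 214.7 222.6 u 312.1 337.3
[653, 52] 92 front bottom v 231.7 front top 224.5 hole v 213.3 221.2 u 312.1 337.3
[653, 52] 96 front bottom v 230.3 front top 223.0 hole v 211.9 219.7 u 312.0 337.3
[(208, 107, 106, 111), (209, 106, 105, 110), (210, 105, 104, 109), (211, 99, 98, 102), (212, 69, 70, 73), (213, 72, 74, 76), (214, 71, 74, 77), (215, 72, 73, 77), (216, 71, 73, 75), (217, 79, 73, 67), (218, 109, 92, 57), (219, 111, 93, 57), (220, 105, 91, 59), (221, 70, 72, 74), (222, 94, 93, 97), (223, 105, 105, 110), (224, 118, 116, 122), (225, 116, 114, 119), (226, 117, 116, 121), (227, 115, 113, 119), (228, 113, 113, 117), (229, 112, 112, 117), (230, 116, 112, 112), (231, 118, 101, 64), (232, 122, 102, 50), (233, 122, 103, 51), (234, 122, 102, 50), (235, 120, 102, 59), (236, 119, 112, 95), (237, 122, 122, 126), (238, 124, 123, 131), (239, 40, 58, 88)]
```

Call:
send_rows(increments=[{"dp":[-0.0033,0.0005,0],"angular":[0,0,0]},{"dp":[-0.0033,0.0005,0.003],"angular":[0,0,0]},{"dp":[-0.0033,0.0005,0.006],"angular":[0,0,0]},{"dp":[-0.0033,0.0005,0.008],"angular":[0,0,0]},{"dp":[-0.0033,0.0005,0.01],"angular":[0,0,0]}])

```text
time_s: 6.83
ee_pos: [574.7, -14.1, 66.1]
eef_rot: [0.94, 0.341, 0.0, 0.0]
ft_force: [-1.7, -0.2, 2.7]
width: 16.7
grasp_force: 79.6
```

Call:
send_rows(increments=[{"dp":[0,0,0.001],"angular":[0,0,0]},{"dp":[0,0,0.002],"angular":[0,0,0]},{"dp":[0,0,0.002],"angular":[0,0,0]},{"dp":[0,0,0.002],"angular":[0,0,0]}])

```text
time_s: 7.17
ee_pos: [575.0, -14.4, 64.6]
eef_rot: [0.94, 0.341, 0.001, 0.0]
ft_force: [-3.0, -0.8, 4.4]
width: 16.2
grasp_force: 80.0
```

```bash
cat >> h.py <<'E'
N=np.array([650.5,49.5])
def rep(r=100,n=1):
    for i in range(n):
        if i: grab("top")
        p,psi,M,s=pose(); h=p+M@np.array([r,0,-19.])
        print(round(s["time_s"],2),p.round(1),round(psi,2),"tilt",M[:2,2].round(4),"head",h.round(1),"F",np.round(s["ft_force"],1),"Mo",np.round(s["moment"],2),"w",round(s["width"],1))
    return p,psi,M,s
def tgt(psi,z,r=100): return (*(N-r*np.array([np.cos(np.radians(psi)),np.sin(np.radians(psi))])),z,psi)
E
python3 - <<'E'
from h import *
rep(n=3)
E
```

```text
7.17 [575.  -14.4  64.6] 39.85 tilt [ 0.0018 -0.0001] head [651.7  49.7  83.8] F [-3.  -0.8  4.4] Mo [ 0.38 -0.18  0.15] w 16.2
7.22 [575.  -14.3  64.6] 39.85 tilt [ 0.0017 -0.    ] head [651.7  49.8  83.7] F [-1.9 -0.9  4.3] Mo [ 0.38 -0.22  0.08] w 16.6
7.27 [575.  -14.3  64.5] 39.85 tilt [ 0.0017 -0.0001] head [651.7  49.8  83.6] F [-2.5 -0.6  4.8] Mo [ 0.39 -0.21  0.09] w 16.4
```

Call:
send_rows(increments=[{"dp":[0.0001,0.0044,0.0005],"angular":[0,0,-2.5]},{"dp":[0.0004,0.0087,0.001],"angular":[0,0,-5]},{"dp":[0.0009,0.013,0.001],"angular":[0,0,-7.5]},{"dp":[0.0015,0.0174,0.001],"angular":[0,0,-10]},{"dp":[0.0024,0.0216,0.001],"angular":[0,0,-12.5]}])

```text
time_s: 7.68
ee_pos: [591.3, -28.3, 61.9]
eef_rot: [0.897, 0.442, 0.001, 0.0]
ft_force: [2.9, 1.4, -3.4]
width: 16.7
grasp_force: 78.9
```

Call:
send_rows(increments=[{"dp":[0.0001,0.0044,0],"angular":[0,0,-2.5]},{"dp":[0.0004,0.0087,0],"angular":[0,0,-5]},{"dp":[0.0009,0.013,0],"angular":[0,0,-7.5]},{"dp":[0.0015,0.0174,0],"angular":[0,0,-10]},{"dp":[0.0024,0.0216,0],"angular":[0,0,-12.5]}])

```text
time_s: 8.1
ee_pos: [609.8, -39.6, 61.8]
eef_rot: [0.844, 0.537, 0.001, 0.0]
ft_force: [2.4, 0.0, -2.6]
width: 16.5
grasp_force: 78.9
```

```bash
python3 - <<'E'
from h import *
rep(n=3)
E
```

```text
8.1 [609.8 -39.6  61.8] 64.96 tilt [0.0014 0.0003] head [652.1  51.   80.9] F [ 2.4  0.  -2.6] Mo [ 0.11 -0.5  -0.25] w 16.5
8.15 [610.3 -39.8  61.9] 65.06 tilt [0.002  0.0003] head [652.5  50.8  81. ] F [ 1.8  2.3 -3.5] Mo [ 0.17 -0.33 -0.08] w 16.4
8.2 [609.7 -39.5  61.8] 64.88 tilt [0.0011 0.0008] head [652.1  51.   80.9] F [ 3.1  0.5 -4.4] Mo [ 0.17 -0.6  -0.22] w 16.7
```

Call:
send_rows(increments=[{"dp":[0,0,0.003],"angular":[0,0,0]},{"dp":[0,0,0.006],"angular":[0,0,0]},{"dp":[0,0,0.009],"angular":[0,0,0]},{"dp":[0,0,0.009],"angular":[0,0,0]}])

```text
time_s: 8.53
ee_pos: [609.4, -39.4, 53.5]
eef_rot: [0.844, 0.536, 0.001, 0.0]
ft_force: [3.7, 2.8, -1.4]
width: 16.7
grasp_force: 79.3
```

```bash
python3 - <<'E'
from h import *
rep(n=3)
E
```

```text
8.53 [609.4 -39.4  53.5] 64.83 tilt [0.0016 0.0008] head [651.9  51.1  72.6] F [ 3.7  2.8 -1.4] Mo [ 0.62 -0.92 -0.31] w 16.7
8.58 [609.4 -39.5  53.7] 64.86 tilt [0.0016 0.0008] head [651.9  51.   72.9] F [ 4.4  2.6 -0.9] Mo [ 0.66 -0.91 -0.33] w 16.5
8.63 [609.4 -39.5  53.8] 64.87 tilt [0.0016 0.0008] head [651.9  51.   73. ] F [ 4.3  2.6 -1.3] Mo [ 0.65 -0.99 -0.27] w 16.6
```

Call:
send_rows(increments=[{"dp":[0.0005,0,0.002],"angular":[0,0,0]},{"dp":[0.0005,0,0.004],"angular":[0,0,0]},{"dp":[0.0005,0,0.006],"angular":[0,0,0]},{"dp":[0.0005,0,0.006],"angular":[0,0,0]}])

```text
time_s: 8.97
ee_pos: [609.5, -39.5, 48.1]
eef_rot: [0.844, 0.536, 0.001, 0.0]
ft_force: [3.3, 3.9, 2.3]
width: 16.5
grasp_force: 79.7
```

```bash
python3 - <<'E'
from h import *
rep(n=3)
E
```

```text
8.97 [609.5 -39.5  48.1] 64.87 tilt [0.0014 0.0006] head [652.   51.   67.2] F [3.3 3.9 2.3] Mo [ 0.93 -0.96 -0.22] w 16.5
9.02 [609.5 -39.5  48.2] 64.88 tilt [0.0014 0.0006] head [651.9  51.   67.3] F [4.7 3.7 1.3] Mo [ 0.94 -0.93 -0.23] w 16.9
9.07 [609.5 -39.5  48.2] 64.88 tilt [0.0014 0.0006] head [651.9  51.1  67.3] F [4.1 2.9 1. ] Mo [ 0.85 -0.95 -0.25] w 16.3
```

Call:
send_rows(increments=[{"dp":[0.0005,0,0.001],"angular":[0,0,0]},{"dp":[0.0005,0,0.002],"angular":[0,0,0]},{"dp":[0.0005,0,0.002],"angular":[0,0,0]}])

```text
time_s: 9.32
ee_pos: [609.7, -39.7, 47.1]
eef_rot: [0.844, 0.536, 0.001, 0.0]
ft_force: [2.5, 2.7, 7.5]
width: 16.4
grasp_force: 80.5
```

```bash
python3 - <<'E'
from h import *
rep(n=3)
S=grab("scene");T=grab("top")
o=np.zeros((480,800,3),np.uint8)
o[:400,:400]=cv2.resize(T["img"][140:190,275:325],(400,400),interpolation=cv2.INTER_CUBIC)[:,:,::-1]
o[:480,400:]=cv2.resize(S["img"][190:250,300:350],(400,480),interpolation=cv2.INTER_CUBIC)[:,:,::-1]
cv2.imwrite("pics/c5.png",o)
E
```

```text
9.32 [609.7 -39.7  47.1] 64.87 tilt [0.0018 0.0003] head [652.2  50.9  66.2] F [2.5 2.7 7.5] Mo [ 1.12 -0.75 -0.08] w 16.4
9.37 [609.7 -39.6  47.1] 64.88 tilt [0.0017 0.0003] head [652.1  50.9  66.2] F [2.  1.7 6.9] Mo [ 1.1  -0.74 -0.12] w 16.5
9.42 [609.7 -39.6  47.2] 64.88 tilt [0.0018 0.0003] head [652.1  50.9  66.3] F [2.6 2.4 6.9] Mo [ 1.12 -0.81 -0.14] w 16.6
```

View pics/c5.png

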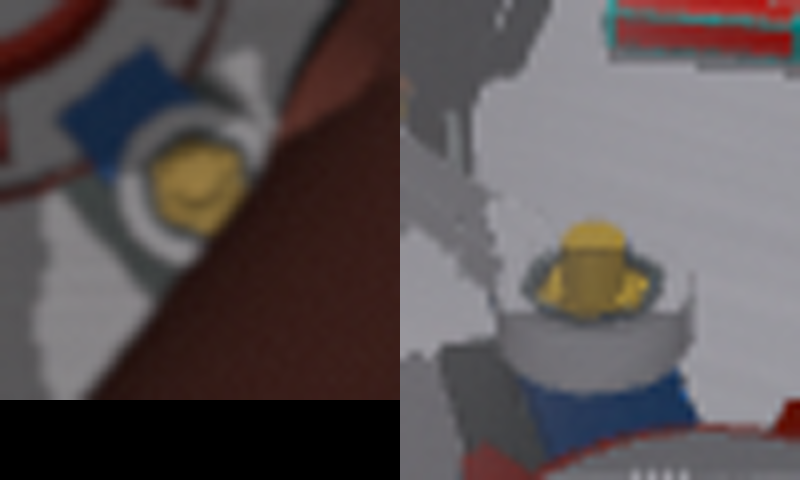

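The ring sits fully down: it hides the washer, the stud and nut crown stand up through the hole, and the vertical force rises at the stop. I'll start the first clockwise swing and check the forces.

Call:
send_rows(increments=[{"dp":[0.0002,-0.007,-0.0005],"angular":[0,0,4]},{"dp":[0.001,-0.0139,-0.0005],"angular":[0,0,8]},{"dp":[0.0022,-0.0208,-0.0005],"angular":[0,0,12]},{"dp":[0.0039,-0.0276,-0.0005],"angular":[0,0,16]},{"dp":[0.006,-0.0342,-0.0005],"angular":[0,0,20]}])

```text
time_s: 9.93
ee_pos: [581.3, -19.8, 47.4]
eef_rot: [0.925, 0.38, 0.001, 0.001]
ft_force: [3.6, 2.2, 4.6]
width: 16.2
grasp_force: 80.0
```

```bash
cat >> h.py <<'E'
N=np.array([652.1,50.9])
def tq(n=3):
    L=[]
    for i in range(n):
        if i: grab("top")
        p,psi,M,s=pose(); r=p[:2]-N; F=s["ft_force"]; X=M[:2,0]; Y=M[:2,1]
        t=r[0]*F[1]/1e3-r[1]*F[0]/1e3+s["moment"][2]; h=p+M@np.array([100,0,-19.])
        L.append([s["time_s"],psi,t,F[:2]@X,F[:2]@Y,F[2],s["moment"][2],*h])
    print("t psi torque Fx_t Fy_t Fz Mz head\n",np.round(L,2),"J",np.round(s["joint_positions"],2))
E
python3 - <<'E'
from h import *
tq()
E
```

```text
t psi torque Fx_t Fy_t Fz Mz head
 [[ 9.9300e+00  4.4700e+01  2.0000e-02  4.1400e+00  9.4000e-01  4.6100e+00
  -8.0000e-02  6.5237e+02  5.0550e+01  6.6580e+01]
 [ 9.9800e+00  4.4550e+01 -2.0000e-02  3.3300e+00  3.2700e+00  4.9100e+00
  -3.5000e-01  6.5177e+02  5.1080e+01  6.6300e+01]
 [ 1.0030e+01  4.4810e+01 -6.0000e-02  3.3400e+00 -2.9000e-01  4.1600e+00
  -4.0000e-02  6.5225e+02  5.0640e+01  6.6550e+01]] J [-0.32  0.8   0.52  1.81 -0.6   0.68 -0.24]
```

Call:
send_rows(increments=[{"dp":[0.0006,-0.007,0],"angular":[0,0,4]},{"dp":[0.0014,-0.0139,0],"angular":[0,0,8]},{"dp":[0.0026,-0.0208,0],"angular":[0,0,12]},{"dp":[0.0043,-0.0276,0],"angular":[0,0,16]},{"dp":[0.0064,-0.0342,0],"angular":[0,0,20]}])

```text
time_s: 10.45
ee_pos: [562.3, 8.2, 47.6]
eef_rot: [0.977, 0.215, 0.001, 0.001]
ft_force: [4.1, 0.9, 4.9]
width: 16.4
grasp_force: 80.0
```

```bash
python3 - <<'E'
from h import *
tq()
E
```

```text
t psi torque Fx_t Fy_t Fz Mz head
 [[ 1.0450e+01  2.4830e+01  5.0000e-01  4.1000e+00  8.8000e-01  4.9000e+00
   4.1000e-01  6.5297e+02  5.0240e+01  6.6770e+01]
 [ 1.0500e+01  2.4700e+01  1.8000e-01  2.7600e+00  2.5900e+00  6.1900e+00
  -8.0000e-02  6.5263e+02  5.1140e+01  6.6460e+01]
 [ 1.0550e+01  2.4920e+01  2.2000e-01  3.8500e+00 -5.0000e-01  4.6600e+00
   2.6000e-01  6.5287e+02  5.0540e+01  6.6690e+01]] J [-0.43  0.81  0.61  1.87 -0.71  0.69 -0.53]
```

Call:
send_rows(increments=[{"dp":[0.0005,-0.007,0],"angular":[0,0,4]},{"dp":[0.0013,-0.0139,0],"angular":[0,0,8]},{"dp":[0.0025,-0.0208,0],"angular":[0,0,12]},{"dp":[0.0042,-0.0276,0],"angular":[0,0,16]},{"dp":[0.0063,-0.0342,0],"angular":[0,0,20]}])

```text
time_s: 10.97
ee_pos: [553.3, 41.5, 47.5]
eef_rot: [0.999, 0.042, 0.001, 0.001]
ft_force: [2.5, 0.1, 4.9]
width: 16.6
grasp_force: 80.1
```

Call:
send_rows(increments=[{"dp":[0.0002,-0.007,0],"angular":[0,0,4]},{"dp":[0.001,-0.0139,0],"angular":[0,0,8]},{"dp":[0.0022,-0.0208,0],"angular":[0,0,12]},{"dp":[0.0039,-0.0276,0],"angular":[0,0,16]},{"dp":[0.006,-0.0342,0],"angular":[0,0,20]}])

```text
time_s: 11.38
ee_pos: [556.2, 75.9, 47.5]
eef_rot: [0.991, -0.132, 0.001, 0.002]
ft_force: [2.2, 1.2, 4.3]
width: 16.5
grasp_force: 80.1
```

```bash
python3 - <<'E'
from h import *
tq()
E
```

```text
t psi torque Fx_t Fy_t Fz Mz head
 [[ 1.1380e+01 -1.5140e+01  3.3000e-01  1.7700e+00 -1.7500e+00  4.2800e+00
   5.1000e-01  6.5266e+02  4.9830e+01  6.6750e+01]
 [ 1.1430e+01 -1.5250e+01  2.1000e-01  1.1200e+00  1.2100e+00  6.7000e+00
   9.0000e-02  6.5289e+02  5.0810e+01  6.6420e+01]
 [ 1.1480e+01 -1.5030e+01  4.0000e-01  9.4000e-01 -7.6000e-01  6.4800e+00
   4.7000e-01  6.5270e+02  5.0100e+01  6.6540e+01]] J [-0.65  0.87  0.81  1.88 -0.88  0.79 -1.19]
```

Call:
send_rows(increments=[{"dp":[0.0004,0.0087,0],"angular":[0,0,-5]},{"dp":[0.0015,0.0174,0],"angular":[0,0,-10]},{"dp":[0.0034,0.0259,0],"angular":[0,0,-15]},{"dp":[0.006,0.0342,0],"angular":[0,0,-20]},{"dp":[0.0094,0.0423,0],"angular":[0,0,-25]}])

```text
time_s: 11.9
ee_pos: [554.4, 33.1, 47.4]
eef_rot: [0.996, 0.089, 0.001, 0.001]
ft_force: [4.1, 3.4, 5.1]
width: 16.7
grasp_force: 80.1
```

Call:
send_rows(increments=[{"dp":[0.0004,0.0087,0],"angular":[0,0,-5]},{"dp":[0.0015,0.0174,0],"angular":[0,0,-10]},{"dp":[0.0034,0.0259,0],"angular":[0,0,-15]},{"dp":[0.006,0.0342,0],"angular":[0,0,-20]},{"dp":[0.0094,0.0423,0],"angular":[0,0,-25]}])

```text
time_s: 12.32
ee_pos: [570.9, -6.7, 47.4]
eef_rot: [0.953, 0.302, 0.001, 0.0]
ft_force: [3.4, 2.5, 5.2]
width: 16.3
grasp_force: 80.1
```

Call:
send_rows(increments=[{"dp":[0.0004,0.0087,0],"angular":[0,0,-5]},{"dp":[0.0015,0.0174,0],"angular":[0,0,-10]},{"dp":[0.0034,0.0259,0],"angular":[0,0,-15]},{"dp":[0.006,0.0342,0],"angular":[0,0,-20]},{"dp":[0.0094,0.0423,0],"angular":[0,0,-25]}])

```text
time_s: 12.73
ee_pos: [602.6, -35.8, 47.4]
eef_rot: [0.866, 0.501, 0.001, 0.0]
ft_force: [1.1, 3.4, 5.8]
width: 17.1
grasp_force: 80.2
```

Call:
send_rows(increments=[{"dp":[0.0004,0.0087,0],"angular":[0,0,-5]},{"dp":[0.0015,0.0174,0],"angular":[0,0,-10]},{"dp":[0.0015,0.0174,0],"angular":[0,0,-10]}])

```text
time_s: 12.98
ee_pos: [618.4, -43.3, 47.3]
eef_rot: [0.819, 0.574, 0.0, -0.0]
ft_force: [0.8, 3.1, 6.5]
width: 16.5
grasp_force: 80.4
```

```bash
python3 - <<'E'
from h import *
tq()
T=grab("top");S=grab("scene")
o=np.zeros((480,800,3),np.uint8)
o[:400,:400]=cv2.resize(T["img"][140:190,275:325],(400,400),interpolation=cv2.INTER_CUBIC)[:,:,::-1]
o[:480,400:]=cv2.resize(S["img"][190:250,300:350],(400,480),interpolation=cv2.INTER_CUBIC)[:,:,::-1]
cv2.imwrite("pics/c6.png",o)
E
```

```text
t psi torque Fx_t Fy_t Fz Mz head
 [[ 1.2980e+01  7.0100e+01 -1.4000e-01  3.1900e+00 -3.2000e-01  6.5000e+00
  -1.0000e-01  6.5245e+02  5.0760e+01  6.6380e+01]
 [ 1.3030e+01  6.9920e+01 -3.0000e-02  3.3600e+00  1.0400e+00  7.1700e+00
  -1.4000e-01  6.5241e+02  5.0820e+01  6.6340e+01]
 [ 1.3080e+01  6.9890e+01 -4.0000e-02  2.9200e+00  6.8000e-01  8.0200e+00
  -1.1000e-01  6.5236e+02  5.0810e+01  6.6370e+01]] J [-0.21  0.82  0.41  1.7  -0.46  0.72  0.09]
```

View pics/c6.png

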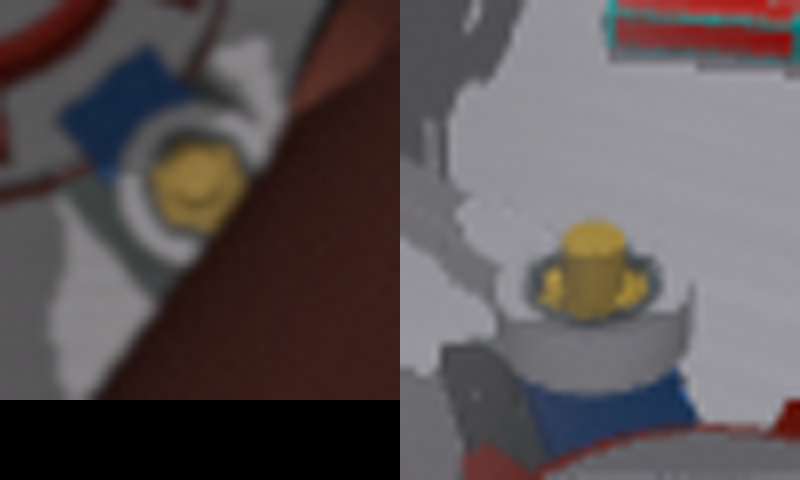

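The wrench is still fully down and the hexagon has turned. By the largest possible start angle, at least 83° remains, so the second swing of 80° is safe.

Call:
send_rows(increments=[{"dp":[0.0004,-0.007,-0.0002],"angular":[0,0,4]},{"dp":[0.0012,-0.0139,-0.0002],"angular":[0,0,8]},{"dp":[0.0024,-0.0208,-0.0002],"angular":[0,0,12]},{"dp":[0.0041,-0.0276,-0.0002],"angular":[0,0,16]},{"dp":[0.0062,-0.0342,-0.0002],"angular":[0,0,20]}])

```text
time_s: 13.6
ee_pos: [588.4, -25.8, 47.6]
eef_rot: [0.907, 0.421, 0.001, 0.001]
ft_force: [3.2, 2.1, 4.9]
width: 16.6
grasp_force: 80.0
```

Call:
send_rows(increments=[{"dp":[0.0002,-0.007,0],"angular":[0,0,4]},{"dp":[0.001,-0.0139,0],"angular":[0,0,8]},{"dp":[0.0022,-0.0208,0],"angular":[0,0,12]},{"dp":[0.0039,-0.0276,0],"angular":[0,0,16]},{"dp":[0.006,-0.0342,0],"angular":[0,0,20]}])

```text
time_s: 14.02
ee_pos: [566.3, 0.6, 47.6]
eef_rot: [0.966, 0.257, 0.001, 0.001]
ft_force: [3.8, 1.6, 4.5]
width: 16.8
grasp_force: 80.0
```

Call:
send_rows(increments=[{"dp":[0.0002,-0.007,0],"angular":[0,0,4]},{"dp":[0.001,-0.0139,0],"angular":[0,0,8]},{"dp":[0.0022,-0.0208,0],"angular":[0,0,12]},{"dp":[0.0039,-0.0276,0],"angular":[0,0,16]},{"dp":[0.006,-0.0342,0],"angular":[0,0,20]}])

```text
time_s: 14.43
ee_pos: [554.4, 33.0, 47.6]
eef_rot: [0.996, 0.086, 0.001, 0.001]
ft_force: [3.5, 1.6, 3.4]
width: 16.6
grasp_force: 80.0
```

```bash
python3 - <<'E'
from h import *
tq()
E
```

```text
t psi torque Fx_t Fy_t Fz Mz head
 [[ 1.4430e+01  9.8300e+00  4.0000e-01  3.7500e+00 -9.5000e-01  3.3600e+00
   4.9000e-01  6.5291e+02  5.0090e+01  6.6770e+01]
 [ 1.4480e+01  9.7200e+00  1.9000e-01  8.7000e-01  1.9200e+00  5.1000e+00
  -0.0000e+00  6.5274e+02  5.1070e+01  6.6420e+01]
 [ 1.4530e+01  9.9400e+00  1.9000e-01  3.0400e+00 -1.4700e+00  5.5100e+00
   3.3000e-01  6.5290e+02  5.0380e+01  6.6670e+01]] J [-0.52  0.82  0.69  1.89 -0.78  0.71 -0.76]
```

Call:
send_rows(increments=[{"dp":[0.0003,-0.0087,0],"angular":[0,0,5]},{"dp":[0.0015,-0.0174,0],"angular":[0,0,10]},{"dp":[0.0034,-0.0259,0],"angular":[0,0,15]},{"dp":[0.006,-0.0342,0],"angular":[0,0,20]},{"dp":[0.0094,-0.0423,0],"angular":[0,0,25]}])

```text
time_s: 14.95
ee_pos: [556.1, 76.0, 47.6]
eef_rot: [0.991, -0.132, 0.001, 0.001]
ft_force: [1.7, 0.2, 4.6]
width: 16.2
grasp_force: 80.0
```

```bash
python3 - <<'E'
from h import *
tq()
E
```

```text
t psi torque Fx_t Fy_t Fz Mz head
 [[ 1.4950e+01 -1.5210e+01  4.7000e-01  1.6300e+00 -6.0000e-01  4.5700e+00
   5.3000e-01  6.5262e+02  4.9860e+01  6.6780e+01]
 [ 1.5000e+01 -1.5330e+01  1.0000e-02  6.7000e-01  1.2100e+00  5.9100e+00
  -1.1000e-01  6.5296e+02  5.1140e+01  6.6380e+01]
 [ 1.5050e+01 -1.5060e+01  2.5000e-01  9.5000e-01 -1.2900e+00  5.7200e+00
   3.7000e-01  6.5270e+02  5.0210e+01  6.6550e+01]] J [-0.65  0.88  0.81  1.88 -0.89  0.79 -1.19]
```

Call:
send_rows(increments=[{"dp":[0.0004,0.0087,0],"angular":[0,0,-5]},{"dp":[0.0015,0.0174,0],"angular":[0,0,-10]},{"dp":[0.0034,0.0259,0],"angular":[0,0,-15]},{"dp":[0.006,0.0342,0],"angular":[0,0,-20]},{"dp":[0.0094,0.0423,0],"angular":[0,0,-25]}])

```text
time_s: 15.47
ee_pos: [554.4, 33.1, 47.5]
eef_rot: [0.996, 0.089, 0.001, 0.0]
ft_force: [2.4, 2.4, 4.5]
width: 16.4
grasp_force: 80.0
```

Call:
send_rows(increments=[{"dp":[0.0004,0.0087,0],"angular":[0,0,-5]},{"dp":[0.0015,0.0174,0],"angular":[0,0,-10]},{"dp":[0.0034,0.0259,0],"angular":[0,0,-15]},{"dp":[0.006,0.0342,0],"angular":[0,0,-20]},{"dp":[0.0094,0.0423,0],"angular":[0,0,-25]}])

```text
time_s: 15.88
ee_pos: [570.9, -6.7, 47.5]
eef_rot: [0.953, 0.302, 0.001, 0.0]
ft_force: [3.1, 2.4, 5.2]
width: 16.4
grasp_force: 80.1
```

Call:
send_rows(increments=[{"dp":[0.0004,0.0087,0],"angular":[0,0,-5]},{"dp":[0.0015,0.0174,0],"angular":[0,0,-10]},{"dp":[0.0034,0.0259,0],"angular":[0,0,-15]},{"dp":[0.006,0.0342,0],"angular":[0,0,-20]},{"dp":[0.0094,0.0423,0],"angular":[0,0,-25]}])

```text
time_s: 16.3
ee_pos: [602.5, -35.8, 47.5]
eef_rot: [0.866, 0.501, 0.0, 0.0]
ft_force: [1.8, 2.9, 5.8]
width: 16.4
grasp_force: 80.2
```

Call:
send_rows(increments=[{"dp":[0.0004,0.0087,0],"angular":[0,0,-5]},{"dp":[0.0015,0.0174,0],"angular":[0,0,-10]},{"dp":[0.0015,0.0174,0],"angular":[0,0,-10]}])

```text
time_s: 16.55
ee_pos: [618.4, -43.2, 47.3]
eef_rot: [0.819, 0.574, 0.0, -0.0]
ft_force: [1.0, 1.8, 6.3]
width: 16.7
grasp_force: 80.3
```

```bash
python3 - <<'E'
from h import *
tq()
E
```

```text
t psi torque Fx_t Fy_t Fz Mz head
 [[ 1.6550e+01  7.0100e+01 -3.0000e-02  2.0300e+00  3.0000e-01  6.2700e+00
  -6.0000e-02  6.5245e+02  5.0770e+01  6.6400e+01]
 [ 1.6600e+01  6.9920e+01  1.0000e-02  3.2600e+00  1.3100e+00  7.6300e+00
  -1.2000e-01  6.5241e+02  5.0800e+01  6.6390e+01]
 [ 1.6650e+01  6.9890e+01 -3.0000e-02  2.0200e+00  7.9000e-01  6.6100e+00
  -1.1000e-01  6.5237e+02  5.0760e+01  6.6450e+01]] J [-0.21  0.82  0.42  1.7  -0.47  0.72  0.09]
```

Call:
send_rows(increments=[{"dp":[0.0004,-0.0087,0],"angular":[0,0,5]},{"dp":[0.0015,-0.0174,0],"angular":[0,0,10]},{"dp":[0.0034,-0.0259,0],"angular":[0,0,15]},{"dp":[0.006,-0.0342,0],"angular":[0,0,20]},{"dp":[0.0094,-0.0423,0],"angular":[0,0,25]}])

```text
time_s: 17.07
ee_pos: [582.0, -19.9, 47.6]
eef_rot: [0.925, 0.381, 0.001, 0.001]
ft_force: [3.2, 1.6, 4.4]
width: 16.1
grasp_force: 80.0
```

Call:
send_rows(increments=[{"dp":[0.0001,-0.0035,0],"angular":[0,0,2]},{"dp":[0.0003,-0.007,0],"angular":[0,0,4]},{"dp":[0.0004,-0.0087,0],"angular":[0,0,5]},{"dp":[0.0004,-0.0087,0],"angular":[0,0,5]}])

```text
time_s: 17.4
ee_pos: [576.2, -13.6, 47.5]
eef_rot: [0.94, 0.342, 0.001, 0.001]
ft_force: [3.1, 0.4, 6.2]
width: 16.7
grasp_force: 80.2
```

```bash
python3 - <<'E'
from h import *
tq()
E
```

```text
t psi torque Fx_t Fy_t Fz Mz head
 [[1.7400e+01 3.9940e+01 4.5000e-01 2.6500e+00 1.6700e+00 6.1900e+00
  2.8000e-01 6.5287e+02 5.0620e+01 6.6520e+01]
 [1.7450e+01 3.9970e+01 3.0000e-01 2.9600e+00 8.1000e-01 4.5200e+00
  2.2000e-01 6.5286e+02 5.0570e+01 6.6500e+01]
 [1.7500e+01 3.9980e+01 2.9000e-01 3.0600e+00 6.5000e-01 5.9200e+00
  2.2000e-01 6.5288e+02 5.0580e+01 6.6500e+01]] J [-0.35  0.8   0.55  1.83 -0.63  0.69 -0.3 ]
```

Call:
send_rows(increments=[{"dp":[0,-0.0017,0],"angular":[0,0,1]},{"dp":[0.0001,-0.0035,0],"angular":[0,0,2]},{"dp":[0.0001,-0.0035,0],"angular":[0,0,2]},{"dp":[0.0001,-0.0035,0],"angular":[0,0,2]}])

```text
time_s: 17.83
ee_pos: [574.1, -11.0, 47.4]
eef_rot: [0.946, 0.325, 0.001, 0.001]
ft_force: [2.6, 1.0, 6.3]
width: 16.8
grasp_force: 80.2
```

```bash
python3 - <<'E'
from h import *
tq()
E
```

```text
t psi torque Fx_t Fy_t Fz Mz head
 [[1.783e+01 3.797e+01 4.200e-01 2.710e+00 8.000e-01 6.290e+00 3.400e-01
  6.529e+02 5.055e+01 6.648e+01]
 [1.788e+01 3.798e+01 3.900e-01 3.240e+00 9.800e-01 6.460e+00 2.900e-01
  6.529e+02 5.055e+01 6.650e+01]
 [1.793e+01 3.798e+01 2.900e-01 3.690e+00 2.000e-01 5.950e+00 2.600e-01
  6.529e+02 5.054e+01 6.648e+01]] J [-0.36  0.8   0.56  1.84 -0.64  0.69 -0.33]
```

Call:
send_rows(increments=[{"dp":[0,-0.0017,0],"angular":[0,0,1]},{"dp":[0.0001,-0.0035,0],"angular":[0,0,2]},{"dp":[0.0001,-0.0052,0],"angular":[0,0,3]},{"dp":[0.0001,-0.0052,0],"angular":[0,0,3]}])

```text
time_s: 18.27
ee_pos: [571.0, -6.8, 47.4]
eef_rot: [0.954, 0.3, 0.001, 0.001]
ft_force: [2.5, 1.1, 5.3]
width: 16.5
grasp_force: 80.2
```

```bash
cat > t.py <<'E'
from h import *
tq(2)
E
python3 t.py
```

```text
t psi torque Fx_t Fy_t Fz Mz head
 [[1.8270e+01 3.4950e+01 3.3000e-01 2.7300e+00 5.0000e-01 5.2700e+00
  2.8000e-01 6.5291e+02 5.0500e+01 6.6470e+01]
 [1.8320e+01 3.4980e+01 4.6000e-01 2.6300e+00 1.1500e+00 5.5300e+00
  3.4000e-01 6.5290e+02 5.0500e+01 6.6500e+01]] J [-0.37  0.8   0.57  1.85 -0.66  0.69 -0.38]
```

Call:
send_rows(increments=[{"dp":[0,-0.0017,0],"angular":[0,0,1]},{"dp":[0.0001,-0.0035,0],"angular":[0,0,2]},{"dp":[0.0001,-0.0052,0],"angular":[0,0,3]},{"dp":[0.0001,-0.0052,0],"angular":[0,0,3]}])

```text
time_s: 18.65
ee_pos: [568.1, -2.5, 47.4]
eef_rot: [0.961, 0.275, 0.001, 0.001]
ft_force: [2.4, 1.0, 6.5]
width: 16.0
grasp_force: 80.2
```

```bash
python3 t.py
```

```text
t psi torque Fx_t Fy_t Fz Mz head
 [[ 1.8650e+01  3.1960e+01  3.4000e-01  2.5800e+00  3.7000e-01  6.5300e+00
   3.0000e-01  6.5291e+02  5.0490e+01  6.6480e+01]
 [ 1.8700e+01  3.1980e+01  2.9000e-01  3.2000e+00 -1.4000e-01  5.6400e+00
   3.0000e-01  6.5293e+02  5.0480e+01  6.6500e+01]] J [-0.39  0.81  0.59  1.85 -0.68  0.69 -0.42]
```

Call:
send_rows(increments=[{"dp":[0,-0.0017,0],"angular":[0,0,1]},{"dp":[0.0001,-0.0035,0],"angular":[0,0,2]},{"dp":[0.0001,-0.0052,0],"angular":[0,0,3]},{"dp":[0.0001,-0.0052,0],"angular":[0,0,3]}])

```text
time_s: 19.03
ee_pos: [565.5, 2.0, 47.4]
eef_rot: [0.968, 0.25, 0.001, 0.001]
ft_force: [1.9, 1.5, 7.1]
width: 16.6
grasp_force: 80.2
```

```bash
python3 t.py
```

```text
t psi torque Fx_t Fy_t Fz Mz head
 [[ 1.9030e+01  2.8960e+01  3.0000e-01  2.3800e+00 -3.5000e-01  7.1400e+00
   3.3000e-01  6.5293e+02  5.0430e+01  6.6490e+01]
 [ 1.9080e+01  2.8980e+01  3.3000e-01  4.0500e+00  2.5000e-01  6.1900e+00
   3.0000e-01  6.5293e+02  5.0410e+01  6.6520e+01]] J [-0.41  0.81  0.6   1.86 -0.69  0.69 -0.46]
```

Call:
send_rows(increments=[{"dp":[0,-0.0017,0],"angular":[0,0,1]},{"dp":[0.0001,-0.0035,0],"angular":[0,0,2]},{"dp":[0.0001,-0.0052,0],"angular":[0,0,3]},{"dp":[0.0001,-0.0052,0],"angular":[0,0,3]}])

```text
time_s: 19.42
ee_pos: [563.1, 6.5, 47.4]
eef_rot: [0.974, 0.225, 0.001, 0.001]
ft_force: [3.5, 1.1, 4.7]
width: 16.5
grasp_force: 80.2
```

```bash
python3 t.py
```

```text
t psi torque Fx_t Fy_t Fz Mz head
 [[1.9420e+01 2.5970e+01 4.4000e-01 3.6200e+00 5.6000e-01 4.6600e+00
  3.8000e-01 6.5297e+02 5.0370e+01 6.6510e+01]
 [1.9470e+01 2.5990e+01 4.3000e-01 2.4100e+00 4.1000e-01 5.4000e+00
  3.9000e-01 6.5293e+02 5.0390e+01 6.6530e+01]] J [-0.42  0.81  0.61  1.87 -0.71  0.69 -0.51]
```

Call:
send_rows(increments=[{"dp":[0,-0.0017,0],"angular":[0,0,1]},{"dp":[0.0001,-0.0035,0],"angular":[0,0,2]},{"dp":[0.0001,-0.0052,0],"angular":[0,0,3]},{"dp":[0.0001,-0.0052,0],"angular":[0,0,3]}])

```text
time_s: 19.8
ee_pos: [560.9, 11.2, 47.4]
eef_rot: [0.98, 0.199, 0.001, 0.001]
ft_force: [2.7, 0.5, 4.9]
width: 16.3
grasp_force: 80.2
```

```bash
python3 t.py
```

```text
t psi torque Fx_t Fy_t Fz Mz head
 [[1.9800e+01 2.2970e+01 5.0000e-01 2.6900e+00 5.9000e-01 4.9500e+00
  4.4000e-01 6.5296e+02 5.0300e+01 6.6520e+01]
 [1.9850e+01 2.3000e+01 3.9000e-01 3.3500e+00 2.7000e-01 4.9100e+00
  3.6000e-01 6.5293e+02 5.0340e+01 6.6540e+01]] J [-0.44  0.81  0.63  1.88 -0.72  0.69 -0.55]
```

Call:
send_rows(increments=[{"dp":[0,-0.0017,0],"angular":[0,0,1]},{"dp":[0.0001,-0.0035,0],"angular":[0,0,2]},{"dp":[0.0001,-0.0052,0],"angular":[0,0,3]},{"dp":[0.0001,-0.0052,0],"angular":[0,0,3]}])

```text
time_s: 20.18
ee_pos: [559.0, 16.1, 47.4]
eef_rot: [0.985, 0.173, 0.001, 0.001]
ft_force: [3.5, 1.1, 6.6]
width: 16.5
grasp_force: 80.2
```

```bash
python3 t.py
```

```text
t psi torque Fx_t Fy_t Fz Mz head
 [[ 2.0180e+01  1.9980e+01  4.4000e-01  3.6500e+00  1.6000e-01  6.5500e+00
   4.2000e-01  6.5295e+02  5.0280e+01  6.6510e+01]
 [ 2.0230e+01  2.0000e+01  3.7000e-01  2.3500e+00 -5.1000e-01  5.4100e+00
   4.2000e-01  6.5294e+02  5.0270e+01  6.6550e+01]] J [-0.46  0.81  0.64  1.88 -0.74  0.7  -0.6 ]
```

Call:
send_rows(increments=[{"dp":[0,-0.0017,0],"angular":[0,0,1]},{"dp":[0.0001,-0.0035,0],"angular":[0,0,2]},{"dp":[0.0001,-0.0052,0],"angular":[0,0,3]},{"dp":[0.0001,-0.0052,0],"angular":[0,0,3]}])

```text
time_s: 20.57
ee_pos: [557.3, 21.0, 47.4]
eef_rot: [0.989, 0.148, 0.001, 0.001]
ft_force: [2.6, 0.2, 5.6]
width: 16.8
grasp_force: 80.2
```

```bash
python3 t.py
```

```text
t psi torque Fx_t Fy_t Fz Mz head
 [[2.0570e+01 1.6980e+01 5.2000e-01 2.5800e+00 6.1000e-01 5.5900e+00
  4.6000e-01 6.5294e+02 5.0200e+01 6.6540e+01]
 [2.0620e+01 1.7010e+01 4.1000e-01 3.3600e+00 7.0000e-02 5.0600e+00
  4.0000e-01 6.5293e+02 5.0230e+01 6.6540e+01]] J [-0.47  0.82  0.66  1.89 -0.75  0.7  -0.64]
```

Call:
send_rows(increments=[{"dp":[0,-0.0017,0],"angular":[0,0,1]},{"dp":[0.0001,-0.0035,0],"angular":[0,0,2]},{"dp":[0.0001,-0.0052,0],"angular":[0,0,3]},{"dp":[0.0001,-0.0052,0],"angular":[0,0,3]}])

```text
time_s: 20.95
ee_pos: [555.9, 26.0, 47.4]
eef_rot: [0.993, 0.122, 0.001, 0.001]
ft_force: [2.9, 0.6, 5.8]
width: 16.5
grasp_force: 80.2
```

```bash
python3 t.py
```

```text
t psi torque Fx_t Fy_t Fz Mz head
 [[ 2.0950e+01  1.3990e+01  4.1000e-01  2.9900e+00  8.0000e-02  5.7900e+00
   4.0000e-01  6.5293e+02  5.0180e+01  6.6510e+01]
 [ 2.1000e+01  1.4010e+01  3.9000e-01  2.9500e+00 -3.1000e-01  4.5500e+00
   4.2000e-01  6.5294e+02  5.0170e+01  6.6550e+01]] J [-0.49  0.82  0.67  1.89 -0.77  0.71 -0.69]
```

Call:
send_rows(increments=[{"dp":[0,-0.0017,0],"angular":[0,0,1]},{"dp":[0.0001,-0.0035,0],"angular":[0,0,2]},{"dp":[0.0001,-0.0052,0],"angular":[0,0,3]},{"dp":[0.0001,-0.0052,0],"angular":[0,0,3]}])

```text
time_s: 21.33
ee_pos: [554.8, 31.0, 47.4]
eef_rot: [0.995, 0.096, 0.001, 0.001]
ft_force: [2.1, 1.1, 6.1]
width: 16.7
grasp_force: 80.2
```

```bash
python3 t.py
```

```text
t psi torque Fx_t Fy_t Fz Mz head
 [[ 2.1330e+01  1.0990e+01  3.6000e-01  2.2300e+00 -6.8000e-01  6.0800e+00
   4.3000e-01  6.5292e+02  5.0150e+01  6.6550e+01]
 [ 2.1380e+01  1.1010e+01  3.8000e-01  2.6600e+00 -3.2000e-01  6.0300e+00
   4.1000e-01  6.5292e+02  5.0100e+01  6.6570e+01]] J [-0.51  0.82  0.68  1.89 -0.78  0.71 -0.74]
```

Call:
send_rows(increments=[{"dp":[0,-0.0017,0],"angular":[0,0,1]},{"dp":[0.0001,-0.0035,0],"angular":[0,0,2]},{"dp":[0.0001,-0.0052,0],"angular":[0,0,3]},{"dp":[0.0001,-0.0052,0],"angular":[0,0,3]}])

```text
time_s: 21.72
ee_pos: [553.9, 36.1, 47.4]
eef_rot: [0.998, 0.07, 0.001, 0.001]
ft_force: [2.5, 1.2, 5.9]
width: 16.0
grasp_force: 80.2
```

```bash
python3 t.py
```

```text
t psi torque Fx_t Fy_t Fz Mz head
 [[ 2.1720e+01  8.0000e+00  3.3000e-01  2.6600e+00 -8.1000e-01  5.9200e+00
   4.1000e-01  6.5288e+02  5.0100e+01  6.6530e+01]
 [ 2.1770e+01  8.0200e+00  4.0000e-01  3.0000e+00 -4.6000e-01  5.5300e+00
   4.5000e-01  6.5289e+02  5.0030e+01  6.6570e+01]] J [-0.53  0.83  0.7   1.89 -0.8   0.72 -0.79]
```

Call:
send_rows(increments=[{"dp":[0,-0.0017,0],"angular":[0,0,1]},{"dp":[0.0001,-0.0035,0],"angular":[0,0,2]},{"dp":[0.0001,-0.0052,0],"angular":[0,0,3]},{"dp":[0.0001,-0.0052,0],"angular":[0,0,3]}])

```text
time_s: 22.1
ee_pos: [553.3, 41.3, 47.4]
eef_rot: [0.999, 0.044, 0.001, 0.001]
ft_force: [2.9, 1.4, 5.4]
width: 16.5
grasp_force: 80.2
```

```bash
python3 t.py
```

```text
t psi torque Fx_t Fy_t Fz Mz head
 [[ 2.2100e+01  5.0000e+00  3.5000e-01  2.9900e+00 -1.1800e+00  5.4500e+00
   4.6000e-01  6.5287e+02  5.0040e+01  6.6540e+01]
 [ 2.2150e+01  5.0300e+00  3.7000e-01  3.0200e+00 -1.1100e+00  5.0900e+00
   4.8000e-01  6.5288e+02  5.0040e+01  6.6560e+01]] J [-0.54  0.83  0.71  1.89 -0.81  0.73 -0.84]
```

Call:
send_rows(increments=[{"dp":[0,-0.0017,0],"angular":[0,0,1]},{"dp":[0.0001,-0.0035,0],"angular":[0,0,2]},{"dp":[0.0001,-0.0052,0],"angular":[0,0,3]},{"dp":[0.0001,-0.0052,0],"angular":[0,0,3]}])

```text
time_s: 22.48
ee_pos: [553.0, 46.4, 47.4]
eef_rot: [1.0, 0.018, 0.001, 0.001]
ft_force: [1.9, 1.4, 5.3]
width: 16.4
grasp_force: 80.2
```

```bash
python3 t.py
```

```text
t psi torque Fx_t Fy_t Fz Mz head
 [[ 2.2480e+01  2.0100e+00  3.9000e-01  2.0000e+00 -1.3100e+00  5.2900e+00
   5.1000e-01  6.5286e+02  4.9990e+01  6.6550e+01]
 [ 2.2530e+01  2.0300e+00  3.4000e-01  2.9200e+00 -1.0500e+00  5.6000e+00
   4.4000e-01  6.5285e+02  4.9970e+01  6.6570e+01]] J [-0.56  0.84  0.73  1.89 -0.82  0.74 -0.89]
```

Call:
send_rows(increments=[{"dp":[0,-0.0017,0],"angular":[0,0,1]},{"dp":[0.0001,-0.0035,0],"angular":[0,0,2]},{"dp":[0.0001,-0.0052,0],"angular":[0,0,3]},{"dp":[0.0001,-0.0052,0],"angular":[0,0,3]}])

```text
time_s: 22.87
ee_pos: [552.9, 51.6, 47.4]
eef_rot: [1.0, -0.009, 0.001, 0.001]
ft_force: [3.4, 1.3, 5.4]
width: 16.7
grasp_force: 80.2
```

```bash
python3 t.py
```

```text
t psi torque Fx_t Fy_t Fz Mz head
 [[ 2.2870e+01 -9.9000e-01  4.1000e-01  3.4100e+00 -1.3500e+00  5.3500e+00
   5.4000e-01  6.5283e+02  4.9940e+01  6.6560e+01]
 [ 2.2920e+01 -9.6000e-01  4.7000e-01  2.8300e+00 -4.2000e-01  5.1800e+00
   5.1000e-01  6.5282e+02  4.9950e+01  6.6580e+01]] J [-0.58  0.84  0.74  1.89 -0.83  0.75 -0.94]
```

Call:
send_rows(increments=[{"dp":[0,-0.0017,0],"angular":[0,0,1]},{"dp":[0.0001,-0.0035,0],"angular":[0,0,2]},{"dp":[0.0001,-0.0052,0],"angular":[0,0,3]},{"dp":[0.0001,-0.0052,0],"angular":[0,0,3]}])

```text
time_s: 23.25
ee_pos: [553.1, 56.8, 47.4]
eef_rot: [0.999, -0.035, 0.001, 0.001]
ft_force: [1.6, 0.3, 5.2]
width: 16.5
grasp_force: 80.2
```

```bash
python3 t.py
```

```text
t psi torque Fx_t Fy_t Fz Mz head
 [[ 2.3250e+01 -3.9900e+00  4.9000e-01  1.5800e+00 -3.8000e-01  5.2500e+00
   5.2000e-01  6.5279e+02  4.9900e+01  6.6560e+01]
 [ 2.3300e+01 -3.9600e+00  3.2000e-01  2.1400e+00 -1.7900e+00  5.1500e+00
   4.9000e-01  6.5279e+02  4.9910e+01  6.6590e+01]] J [-0.59  0.85  0.76  1.89 -0.85  0.75 -0.99]
```

Call:
send_rows(increments=[{"dp":[0,-0.0017,0],"angular":[0,0,1]},{"dp":[0.0001,-0.0035,0],"angular":[0,0,2]},{"dp":[0.0001,-0.0052,0],"angular":[0,0,3]},{"dp":[0.0001,-0.0052,0],"angular":[0,0,3]}])

```text
time_s: 23.63
ee_pos: [553.5, 62.0, 47.4]
eef_rot: [0.998, -0.061, 0.001, 0.001]
ft_force: [1.3, -0.3, 6.0]
width: 16.5
grasp_force: 80.3
```

```bash
python3 t.py
```

```text
t psi torque Fx_t Fy_t Fz Mz head
 [[ 2.3630e+01 -6.9800e+00  5.6000e-01  1.3500e+00  1.1000e-01  5.9900e+00
   5.5000e-01  6.5276e+02  4.9850e+01  6.6560e+01]
 [ 2.3680e+01 -6.9500e+00  4.5000e-01  1.6000e+00 -9.8000e-01  5.8300e+00
   5.5000e-01  6.5276e+02  4.9900e+01  6.6580e+01]] J [-0.61  0.86  0.77  1.89 -0.86  0.76 -1.04]
```

Call:
send_rows(increments=[{"dp":[0,-0.0017,0],"angular":[0,0,1]},{"dp":[0.0001,-0.0035,0],"angular":[0,0,2]},{"dp":[0.0001,-0.0052,0],"angular":[0,0,3]},{"dp":[0.0001,-0.0052,0],"angular":[0,0,3]}])

```text
time_s: 24.02
ee_pos: [554.2, 67.1, 47.4]
eef_rot: [0.996, -0.087, 0.001, 0.001]
ft_force: [2.0, 0.9, 6.1]
width: 16.2
grasp_force: 80.3
```

```bash
python3 t.py
```

```text
t psi torque Fx_t Fy_t Fz Mz head
 [[ 2.4020e+01 -9.9700e+00  4.5000e-01  1.8600e+00 -1.2000e+00  6.0900e+00
   5.6000e-01  6.5271e+02  4.9850e+01  6.6550e+01]
 [ 2.4070e+01 -9.9500e+00  3.6000e-01  1.4000e+00 -1.3300e+00  5.0600e+00
   4.9000e-01  6.5272e+02  4.9820e+01  6.6590e+01]] J [-0.63  0.86  0.79  1.89 -0.87  0.78 -1.09]
```

Call:
send_rows(increments=[{"dp":[0,-0.0017,0],"angular":[0,0,1]},{"dp":[0.0001,-0.0035,0],"angular":[0,0,2]},{"dp":[0.0001,-0.0052,0],"angular":[0,0,3]},{"dp":[0.0001,-0.0052,0],"angular":[0,0,3]}])

```text
time_s: 24.4
ee_pos: [555.2, 72.2, 47.4]
eef_rot: [0.994, -0.113, 0.001, 0.001]
ft_force: [3.1, 1.1, 5.0]
width: 16.7
grasp_force: 80.3
```

```bash
python3 t.py
```

```text
t psi torque Fx_t Fy_t Fz Mz head
 [[ 2.4400e+01 -1.2970e+01  4.3000e-01  2.7500e+00 -1.7400e+00  5.0400e+00
   6.0000e-01  6.5266e+02  4.9800e+01  6.6570e+01]
 [ 2.4450e+01 -1.2950e+01  4.6000e-01  1.6100e+00 -1.4000e+00  5.2000e+00
   6.0000e-01  6.5263e+02  4.9800e+01  6.6560e+01]] J [-0.64  0.87  0.8   1.88 -0.88  0.79 -1.14]
```

Call:
send_rows(increments=[{"dp":[0,-0.0017,0],"angular":[0,0,1]},{"dp":[0.0001,-0.0035,0],"angular":[0,0,2]},{"dp":[0.0001,-0.0052,0],"angular":[0,0,3]},{"dp":[0.0001,-0.0052,0],"angular":[0,0,3]}])

```text
time_s: 24.78
ee_pos: [556.5, 77.3, 47.3]
eef_rot: [0.99, -0.139, 0.001, 0.001]
ft_force: [2.7, 0.7, 5.1]
width: 16.6
grasp_force: 80.3
```

```bash
python3 t.py; python3 - <<'E'
from h import *
T=grab("top")
o=np.zeros((400,800,3),np.uint8)
a=cv2.imread("pics/c5.png"); o[:,:400]=a[:400,:400]
o[:,400:]=cv2.resize(T["img"][140:190,275:325],(400,400),interpolation=cv2.INTER_CUBIC)[:,:,::-1]
cv2.imwrite("pics/c7.png",o)
E
```

```text
t psi torque Fx_t Fy_t Fz Mz head
 [[ 2.4780e+01 -1.5960e+01  4.7000e-01  2.4100e+00 -1.4000e+00  5.0700e+00
   6.1000e-01  6.5262e+02  4.9810e+01  6.6550e+01]
 [ 2.4830e+01 -1.5940e+01  4.0000e-01  2.5300e+00 -2.1200e+00  5.0000e+00
   6.1000e-01  6.5263e+02  4.9790e+01  6.6590e+01]] J [-0.65  0.88  0.81  1.88 -0.89  0.8  -1.2 ]
```

View pics/c7.png

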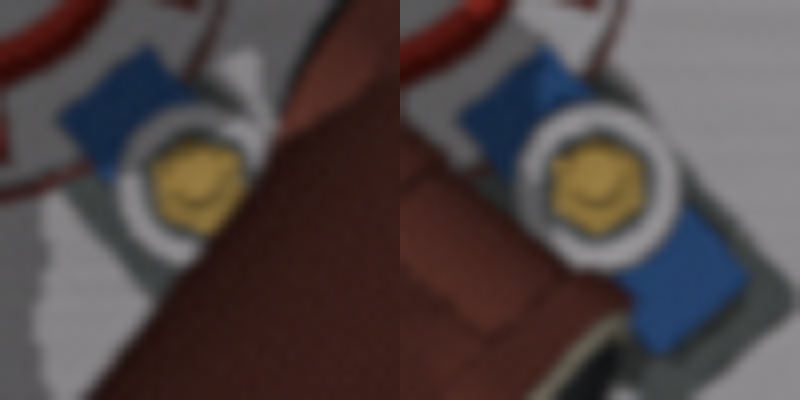

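The hexagon has turned about 180° from the start, with the ring still seated, so the stop should be near. I'll make a short return swing of two clicks, then go on gently.

Call:
send_rows(increments=[{"dp":[0.0004,0.0087,0],"angular":[0,0,-5]},{"dp":[0.0015,0.0174,0],"angular":[0,0,-10]},{"dp":[0.0034,0.0259,0],"angular":[0,0,-15]},{"dp":[0.006,0.0342,0],"angular":[0,0,-20]},{"dp":[0.0094,0.0423,0],"angular":[0,0,-25]}])

```text
time_s: 25.3
ee_pos: [554.1, 34.7, 47.4]
eef_rot: [0.997, 0.08, 0.001, 0.0]
ft_force: [3.1, 3.0, 5.1]
width: 16.1
grasp_force: 80.1
```

Call:
send_rows(increments=[{"dp":[0.0004,0.0087,0],"angular":[0,0,-5]},{"dp":[0.0015,0.0174,0],"angular":[0,0,-10]},{"dp":[0.0034,0.0259,0],"angular":[0,0,-15]},{"dp":[0.006,0.0342,0],"angular":[0,0,-20]},{"dp":[0.0094,0.0423,0],"angular":[0,0,-25]}])

```text
time_s: 25.72
ee_pos: [569.9, -5.3, 47.4]
eef_rot: [0.956, 0.294, 0.001, -0.0]
ft_force: [4.2, 3.2, 4.7]
width: 16.7
grasp_force: 80.1
```

Call:
send_rows(increments=[{"dp":[0,-0.0017,0],"angular":[0,0,1]},{"dp":[0.0001,-0.0035,0],"angular":[0,0,2]},{"dp":[0.0001,-0.0052,0],"angular":[0,0,3]},{"dp":[0.0002,-0.007,0],"angular":[0,0,4]},{"dp":[0.0002,-0.007,0],"angular":[0,0,4]}])

```text
time_s: 26.13
ee_pos: [566.0, 0.8, 47.4]
eef_rot: [0.966, 0.258, 0.001, 0.0]
ft_force: [2.5, 2.7, 5.2]
width: 16.5
grasp_force: 80.2
```

```bash
python3 t.py
```

```text
t psi torque Fx_t Fy_t Fz Mz head
 [[ 2.6130e+01  2.9890e+01 -1.2000e-01  3.5500e+00 -1.0900e+00  5.2000e+00
  -1.0000e-02  6.5265e+02  5.0660e+01  6.6550e+01]
 [ 2.6180e+01  2.9920e+01 -1.2000e-01  4.3800e+00 -1.1100e+00  6.0600e+00
  -1.0000e-02  6.5266e+02  5.0680e+01  6.6600e+01]] J [-0.4   0.81  0.6   1.86 -0.69  0.69 -0.44]
```

Call:
send_rows(increments=[{"dp":[0,-0.0017,0],"angular":[0,0,1]},{"dp":[0.0001,-0.0035,0],"angular":[0,0,2]},{"dp":[0.0001,-0.0035,0],"angular":[0,0,2]}])

```text
time_s: 26.43
ee_pos: [564.3, 3.9, 47.4]
eef_rot: [0.971, 0.241, 0.001, 0.0]
ft_force: [3.4, 2.2, 5.9]
width: 17.0
grasp_force: 80.2
```

```bash
python3 t.py
```

```text
t psi torque Fx_t Fy_t Fz Mz head
 [[ 2.6430e+01  2.7890e+01 -1.0000e-02  4.0500e+00 -3.7000e-01  5.9200e+00
   2.0000e-02  6.5267e+02  5.0640e+01  6.6540e+01]
 [ 2.6480e+01  2.7920e+01  7.0000e-02  3.8800e+00  2.4000e-01  5.8400e+00
   4.0000e-02  6.5269e+02  5.0610e+01  6.6570e+01]] J [-0.41  0.81  0.6   1.87 -0.7   0.69 -0.47]
```

Call:
send_rows(increments=[{"dp":[0,-0.0017,0],"angular":[0,0,1]},{"dp":[0.0001,-0.0035,0],"angular":[0,0,2]},{"dp":[0.0001,-0.0052,0],"angular":[0,0,3]},{"dp":[0.0001,-0.0052,0],"angular":[0,0,3]}])

```text
time_s: 26.82
ee_pos: [562.0, 8.5, 47.3]
eef_rot: [0.976, 0.216, 0.001, 0.0]
ft_force: [3.4, 2.4, 5.6]
width: 16.8
grasp_force: 80.2
```

```bash
python3 t.py
```

```text
t psi torque Fx_t Fy_t Fz Mz head
 [[ 2.6820e+01  2.4900e+01 -4.0000e-02  4.1000e+00 -7.5000e-01  5.6500e+00
   3.0000e-02  6.5268e+02  5.0630e+01  6.6530e+01]
 [ 2.6870e+01  2.4930e+01 -8.0000e-02  3.6500e+00 -1.4300e+00  5.3900e+00
   6.0000e-02  6.5269e+02  5.0640e+01  6.6560e+01]] J [-0.43  0.81  0.62  1.87 -0.72  0.69 -0.52]
```

The 10° of hexagon play took up part of the return, so only one click was gained. Drive should resume at psi of about 6.5°, so I'll advance to 9° first.

Call:
send_rows(increments=[{"dp":[0.0002,-0.007,0],"angular":[0,0,4]},{"dp":[0.001,-0.0139,0],"angular":[0,0,8]},{"dp":[0.0022,-0.0208,0],"angular":[0,0,12]},{"dp":[0.0039,-0.0276,0],"angular":[0,0,16]},{"dp":[0.0039,-0.0276,0],"angular":[0,0,16]}])

```text
time_s: 27.28
ee_pos: [554.1, 35.0, 47.2]
eef_rot: [0.997, 0.077, 0.001, 0.001]
ft_force: [2.4, 1.6, 6.0]
width: 16.4
grasp_force: 80.2
```

```bash
python3 t.py
```

```text
t psi torque Fx_t Fy_t Fz Mz head
 [[ 2.7280e+01  8.8700e+00  1.6000e-01  2.5900e+00 -1.2400e+00  5.9800e+00
   2.8000e-01  6.5281e+02  5.0460e+01  6.6480e+01]
 [ 2.7330e+01  8.9800e+00  1.0000e-02  3.8100e+00 -2.3200e+00  5.5600e+00
   2.3000e-01  6.5283e+02  5.0460e+01  6.6600e+01]] J [-0.52  0.83  0.7   1.89 -0.79  0.72 -0.77]
```

Call:
send_rows(increments=[{"dp":[0,-0.0017,0],"angular":[0,0,1]},{"dp":[0.0001,-0.0035,0],"angular":[0,0,2]},{"dp":[0.0001,-0.0052,0],"angular":[0,0,3]},{"dp":[0.0001,-0.0052,0],"angular":[0,0,3]}])

```text
time_s: 27.67
ee_pos: [553.4, 39.6, 47.3]
eef_rot: [0.999, 0.052, 0.001, 0.001]
ft_force: [2.6, 1.2, 6.5]
width: 16.6
grasp_force: 80.2
```

```bash
python3 t.py
```

```text
t psi torque Fx_t Fy_t Fz Mz head
 [[ 2.7670e+01  5.9600e+00  4.0000e-01  2.7600e+00 -9.3000e-01  6.5400e+00
   4.9000e-01  6.5286e+02  5.0050e+01  6.6500e+01]
 [ 2.7720e+01  5.9900e+00  4.2000e-01  3.7700e+00 -4.3000e-01  6.0300e+00
   4.6000e-01  6.5287e+02  5.0030e+01  6.6530e+01]] J [-0.54  0.83  0.71  1.89 -0.81  0.73 -0.82]
```

Call:
send_rows(increments=[{"dp":[0,-0.0017,0],"angular":[0,0,1]},{"dp":[0.0001,-0.0035,0],"angular":[0,0,2]},{"dp":[0.0001,-0.0052,0],"angular":[0,0,3]},{"dp":[0.0001,-0.0052,0],"angular":[0,0,3]}])

```text
time_s: 28.05
ee_pos: [553.0, 44.8, 47.3]
eef_rot: [1.0, 0.026, 0.001, 0.001]
ft_force: [3.0, 1.4, 5.9]
width: 17.0
grasp_force: 80.3
```

```bash
python3 t.py
```

```text
t psi torque Fx_t Fy_t Fz Mz head
 [[ 2.8050e+01  2.9600e+00  3.6000e-01  3.0900e+00 -1.2000e+00  5.9000e+00
   4.8000e-01  6.5284e+02  4.9970e+01  6.6500e+01]
 [ 2.8100e+01  2.9900e+00  2.7000e-01  3.3400e+00 -2.2900e+00  5.3100e+00
   4.9000e-01  6.5284e+02  4.9940e+01  6.6540e+01]] J [-0.56  0.84  0.72  1.9  -0.82  0.73 -0.87]
```

Call:
send_rows(increments=[{"dp":[0,-0.0017,0],"angular":[0,0,1]},{"dp":[0.0001,-0.0035,0],"angular":[0,0,2]},{"dp":[0.0001,-0.0052,0],"angular":[0,0,3]},{"dp":[0.0001,-0.0052,0],"angular":[0,0,3]}])

```text
time_s: 28.43
ee_pos: [552.9, 49.9, 47.3]
eef_rot: [1.0, -0.0, 0.001, 0.001]
ft_force: [3.2, 1.7, 6.3]
width: 16.8
grasp_force: 80.3
```

```bash
python3 t.py
```

```text
t psi torque Fx_t Fy_t Fz Mz head
 [[ 2.8430e+01 -3.0000e-02  3.6000e-01  3.2100e+00 -1.7100e+00  6.2700e+00
   5.2000e-01  6.5281e+02  4.9920e+01  6.6510e+01]
 [ 2.8480e+01 -0.0000e+00  3.9000e-01  3.6200e+00 -1.0000e+00  5.9800e+00
   4.9000e-01  6.5281e+02  4.9920e+01  6.6550e+01]] J [-0.57  0.84  0.74  1.89 -0.83  0.74 -0.92]
```

Call:
send_rows(increments=[{"dp":[0,-0.0017,0],"angular":[0,0,1]},{"dp":[0.0001,-0.0035,0],"angular":[0,0,2]},{"dp":[0.0001,-0.0052,0],"angular":[0,0,3]},{"dp":[0.0001,-0.0052,0],"angular":[0,0,3]}])

```text
time_s: 28.82
ee_pos: [552.9, 54.7, 47.3]
eef_rot: [1.0, -0.026, 0.001, 0.001]
ft_force: [2.8, 0.3, 5.9]
width: 16.4
grasp_force: 80.3
```

```bash
python3 t.py
```

```text
t psi torque Fx_t Fy_t Fz Mz head
 [[ 2.8820e+01 -2.9800e+00  6.5000e-01  2.7300e+00 -4.7000e-01  5.8900e+00
   7.0000e-01  6.5272e+02  4.9590e+01  6.6530e+01]
 [ 2.8870e+01 -2.9500e+00  5.8000e-01  3.6900e+00 -1.3500e+00  5.3000e+00
   7.1000e-01  6.5274e+02  4.9580e+01  6.6560e+01]] J [-0.59  0.85  0.75  1.89 -0.85  0.75 -0.97]
```

Torque is rising, so the stop has been reached. I'll take smaller steps.

Call:
send_rows(increments=[{"dp":[0,-0.0009,0],"angular":[0,0,0.5]},{"dp":[0,-0.0017,0],"angular":[0,0,1]},{"dp":[0,-0.0026,0],"angular":[0,0,1.5]},{"dp":[0,-0.0026,0],"angular":[0,0,1.5]}])

```text
time_s: 29.2
ee_pos: [553.1, 56.9, 47.3]
eef_rot: [0.999, -0.039, 0.001, 0.002]
ft_force: [3.5, 0.7, 5.2]
width: 16.4
grasp_force: 80.4
```

```bash
sed -i 's/tq(2)/tq(4)/' t.py; python3 t.py
```

```text
t psi torque Fx_t Fy_t Fz Mz head
 [[ 2.9200e+01 -4.4300e+00  7.6000e-01  3.4400e+00 -9.9000e-01  5.2300e+00
   8.5000e-01  6.5271e+02  4.9290e+01  6.6580e+01]
 [ 2.9250e+01 -4.4100e+00  8.0000e-01  2.3700e+00 -8.6000e-01  5.0500e+00
   8.8000e-01  6.5273e+02  4.9330e+01  6.6610e+01]
 [ 2.9300e+01 -4.4100e+00  7.7000e-01  3.3800e+00 -8.2000e-01  5.4200e+00
   8.5000e-01  6.5273e+02  4.9320e+01  6.6610e+01]
 [ 2.9350e+01 -4.4100e+00  8.8000e-01  3.3900e+00 -8.0000e-02  4.6200e+00
   8.8000e-01  6.5271e+02  4.9310e+01  6.6620e+01]] J [-0.6   0.85  0.76  1.89 -0.85  0.76 -0.99]
```

Call:
send_rows(increments=[{"dp":[0,-0.0009,0],"angular":[0,0,0.5]},{"dp":[0,-0.0018,0],"angular":[0,0,1]},{"dp":[0,-0.0027,0],"angular":[0,0,1.5]},{"dp":[0.0001,-0.0038,0],"angular":[0,0,2]},{"dp":[0.0001,-0.0038,0],"angular":[0,0,2]}])

```text
time_s: 29.77
ee_pos: [553.3, 60.2, 47.4]
eef_rot: [0.998, -0.056, 0.001, 0.002]
ft_force: [2.3, -0.1, 5.0]
width: 16.5
grasp_force: 80.5
```

```bash
python3 t.py
```

```text
t psi torque Fx_t Fy_t Fz Mz head
 [[ 2.9770e+01 -6.4000e+00  9.7000e-01  2.2600e+00 -1.7000e-01  5.0200e+00
   9.8000e-01  6.5267e+02  4.9100e+01  6.6620e+01]
 [ 2.9820e+01 -6.3800e+00  9.8000e-01  2.3500e+00 -2.0000e-01  4.8000e+00
   1.0000e+00  6.5265e+02  4.9110e+01  6.6590e+01]
 [ 2.9870e+01 -6.3800e+00  9.8000e-01  2.2600e+00 -1.6000e-01  5.4500e+00
   1.0000e+00  6.5266e+02  4.9110e+01  6.6590e+01]
 [ 2.9920e+01 -6.3900e+00  9.6000e-01  3.2900e+00 -2.2000e-01  5.8800e+00
   9.8000e-01  6.5268e+02  4.9070e+01  6.6640e+01]] J [-0.61  0.86  0.77  1.89 -0.86  0.76 -1.03]
```

Call:
send_rows(increments=[{"dp":[0,-0.0009,0],"angular":[0,0,0.5]},{"dp":[0,-0.0018,0],"angular":[0,0,1]},{"dp":[0,-0.0029,0],"angular":[0,0,1.5]},{"dp":[0.0001,-0.0042,0],"angular":[0,0,2]},{"dp":[0.0001,-0.0042,0],"angular":[0,0,2]}])

```text
time_s: 30.33
ee_pos: [553.7, 63.4, 47.4]
eef_rot: [0.997, -0.073, 0.001, 0.003]
ft_force: [2.6, -1.5, 5.2]
width: 16.4
grasp_force: 80.6
```

```bash
python3 t.py
```

```text
t psi torque Fx_t Fy_t Fz Mz head
 [[ 30.33  -8.39   1.24   2.83   1.12   5.19   1.12 652.57  48.97  66.61]
 [ 30.38  -8.38   1.25   2.85   1.36   5.47   1.11 652.57  48.9   66.61]
 [ 30.43  -8.38   1.17   3.01   0.96   5.11   1.07 652.58  48.92  66.62]
 [ 30.48  -8.38   1.27   2.56   1.77   5.45   1.09 652.58  48.93  66.64]] J [-0.62  0.86  0.78  1.89 -0.86  0.77 -1.06]
```

Call:
send_rows(increments=[{"dp":[0,-0.0009,0],"angular":[0,0,0.5]},{"dp":[0,-0.0022,0],"angular":[0,0,1]},{"dp":[0,-0.0026,0],"angular":[0,0,1.2]},{"dp":[0,-0.0026,0],"angular":[0,0,1.2]},{"dp":[0,-0.0026,0],"angular":[0,0,1.2]}])

```text
time_s: 30.9
ee_pos: [553.9, 65.2, 47.4]
eef_rot: [0.997, -0.083, 0.001, 0.003]
ft_force: [1.5, -2.4, 5.3]
width: 16.7
grasp_force: 80.8
```

```bash
python3 t.py
```

```text
t psi torque Fx_t Fy_t Fz Mz head
 [[ 30.9   -9.57   1.43   1.9    2.14   5.3    1.22 652.51  48.72  66.66]
 [ 30.95  -9.57   1.47   3.17   1.85   4.68   1.28 652.53  48.71  66.65]
 [ 31.    -9.57   1.41   3.     2.03   4.97   1.2  652.51  48.74  66.64]
 [ 31.05  -9.57   1.44   2.35   2.31   5.53   1.21 652.52  48.74  66.65]] J [-0.63  0.86  0.79  1.89 -0.87  0.77 -1.09]
```

Torque is 1.43 N m, so the nut is firm. Next I'll back off to unload, ease the downward pressure, open the fingers and retreat upwards.

Call:
send_rows(increments=[{"dp":[0,0.0035,0],"angular":[0,0,-2]},{"dp":[0.0002,0.007,-0.0003],"angular":[0,0,-4]},{"dp":[0.0004,0.01,-0.0005],"angular":[0,0,-6]},{"dp":[0.0005,0.0105,-0.0005],"angular":[0,0,-7]},{"dp":[0.0005,0.0105,-0.0005],"angular":[0,0,-7]}])

```text
time_s: 31.47
ee_pos: [553.0, 55.7, 47.7]
eef_rot: [1.0, -0.026, 0.001, 0.002]
ft_force: [3.8, -2.9, 3.8]
width: 16.6
grasp_force: 79.9
```

```bash
python3 t.py
```

```text
t psi torque Fx_t Fy_t Fz Mz head
 [[ 3.1470e+01 -2.9700e+00  3.8000e-01  3.9000e+00  2.7100e+00  3.8500e+00
   1.1000e-01  6.5283e+02  5.0630e+01  6.6960e+01]
 [ 3.1520e+01 -3.0000e+00  3.5000e-01  4.3900e+00  2.7300e+00  3.9400e+00
   8.0000e-02  6.5281e+02  5.0710e+01  6.6900e+01]
 [ 3.1570e+01 -3.0100e+00  2.9000e-01  3.6300e+00  2.7000e+00  4.3300e+00
   2.0000e-02  6.5281e+02  5.0740e+01  6.6860e+01]
 [ 3.1620e+01 -3.0200e+00  2.9000e-01  3.1200e+00  2.8700e+00  3.8600e+00
   1.0000e-02  6.5280e+02  5.0730e+01  6.6870e+01]] J [-0.59  0.85  0.76  1.89 -0.84  0.75 -0.97]
```

Call:
send_rows(increments=[{"dp":[0,0,0],"angular":[0,0,0]},{"dp":[0,0,0],"angular":[0,0,0]},{"dp":[0,0,0],"angular":[0,0,0]},{"dp":[0,0,0],"angular":[0,0,0]},{"dp":[0,0,0],"angular":[0,0,0]}], fingers=0)

```text
time_s: 32.03
ee_pos: [550.5, 59.4, 46.2]
eef_rot: [1.0, -0.024, -0.002, -0.0]
ft_force: [0.4, -0.5, -0.3]
width: 76.0
grasp_force: 0.0
```

Call:
send_rows(increments=[{"dp":[0,0,0],"angular":[0,0,0]},{"dp":[0,0,0],"angular":[0,0,0]},{"dp":[0,0,0],"angular":[0,0,0]},{"dp":[0,0,0],"angular":[0,0,0]},{"dp":[0,0,0],"angular":[0,0,0]}])

```text
time_s: 32.45
ee_pos: [552.0, 58.6, 47.0]
eef_rot: [1.0, -0.025, -0.0, -0.0]
ft_force: [-0.6, -0.8, 1.0]
width: 85.2
grasp_force: 0.0
```

```bash
python3 t.py
```

```text
t psi torque Fx_t Fy_t Fz Mz head
 [[ 3.2450e+01 -2.8300e+00  4.0000e-02 -6.0000e-01  7.8000e-01  1.0300e+00
  -4.0000e-02  6.5187e+02  5.3700e+01  6.5980e+01]
 [ 3.2500e+01 -2.8300e+00 -6.0000e-02  6.8000e-01 -5.0000e-02  6.7000e-01
  -5.0000e-02  6.5191e+02  5.3710e+01  6.6040e+01]
 [ 3.2550e+01 -2.8300e+00  3.0000e-02 -8.4000e-01 -1.0000e-02 -5.0000e-01
   3.0000e-02  6.5190e+02  5.3690e+01  6.6010e+01]
 [ 3.2600e+01 -2.8400e+00 -7.0000e-02 -4.9000e-01 -3.4000e-01 -1.0400e+00
  -4.0000e-02  6.5191e+02  5.3690e+01  6.6030e+01]] J [-0.59  0.85  0.75  1.89 -0.85  0.75 -0.97]
```

Call:
send_rows(increments=[{"dp":[0,0,-0.02],"angular":[0,0,0]},{"dp":[0,0,-0.045],"angular":[0,0,0]},{"dp":[0,0,-0.08],"angular":[0,0,0]},{"dp":[0,0,-0.115],"angular":[0,0,0]},{"dp":[0,0,-0.15],"angular":[0,0,0]}])

```text
time_s: 33.02
ee_pos: [551.5, 58.5, 198.4]
eef_rot: [1.0, -0.025, -0.0, 0.0]
ft_force: [1.3, 0.2, -0.4]
width: 85.5
grasp_force: 0.0
```

Call:
send_rows(increments=[{"dp":[0,0,0],"angular":[0,0,0]},{"dp":[0,0,0],"angular":[0,0,0]},{"dp":[0,0,0],"angular":[0,0,0]},{"dp":[0,0,0],"angular":[0,0,0]},{"dp":[0,0,0],"angular":[0,0,0]}])

```text
time_s: 33.43
ee_pos: [551.1, 58.9, 195.5]
eef_rot: [1.0, -0.025, -0.002, 0.0]
ft_force: [0.7, 1.0, 0.1]
width: 85.3
grasp_force: 0.0
```

```bash
python3 - <<'E'
from h import *
rep()
S=grab("scene"); a=cv2.imread("pics/c6.png")[:480,400:]
g=S["img"].astype(int)
print([(v,*map(int,g[v,324])) for v in range(214,244)])
for z in(67,72,77):
    C=[np.array([650.5,49.5,z-10])+29*np.array([np.cos(t),np.sin(t),0]) for t in np.linspace(0,6.28,99)]
    print(z,"front bottom v",max(proj(S,c)[1] for c in C).round(1))
r=cen(masks(S)["red"],(180,150,330,245)); print("red sleeve px",len(r),r.mean(0) if len(r) else None)
b=cv2.resize(S["img"][190:250,300:350],(400,480),interpolation=cv2.INTER_CUBIC)[:,:,::-1]
print("mean diff to seated view, ring area",np.abs(b[220:400,500-400:700-400].astype(int)-a[220:400,100:300]).mean().round(1))
E
```

```text
33.43 [551.1  58.9 195.5] -2.83 tilt [-0.0031 -0.0002] head [651.1  54.  214.2] F [0.7 1.  0.1] Mo [ 0.08  0.02 -0.01] w 85.3
[(214, 149, 147, 154), (215, 150, 149, 156), (216, 148, 146, 152), (217, 129, 124, 122), (218, 109, 92, 60), (219, 109, 92, 59), (220, 111, 94, 59), (221, 114, 96, 58), (222, 123, 104, 60), (223, 120, 101, 57), (224, 120, 101, 57), (225, 120, 101, 58), (226, 120, 101, 57), (227, 119, 100, 55), (228, 109, 93, 55), (229, 77, 73, 65), (230, 77, 77, 80), (231, 103, 102, 107), (232, 113, 111, 117), (233, 116, 114, 119), (234, 115, 114, 119), (235, 115, 114, 120), (236, 116, 115, 120), (237, 114, 113, 118), (238, 107, 107, 113), (239, 67, 77, 98), (240, 41, 58, 89), (241, 39, 57, 89), (242, 40, 58, 88), (243, 38, 56, 88)]
67 front bottom v 239.6
72 front bottom v 237.9
77 front bottom v 236.1
red sleeve px 2 [328.5 189. ]
mean diff to seated view, ring area 14.5
```

The ring's front lower edge is at v≈239, which matches a fully seated head (67 mm gives 239.6). The gripper is clear of everything, so I'm handing in.

```bash
python3 -c "
from rig import manip
print(manip.hand_in())"
```

```text
the job is handed in; nothing more can be done
None
```

The job is handed in: the nut is at its stop, drawn up to about 1.43 N m by the wrist sensor, and the released wrench sits fully down on it with the gripper clear; the arm kept away from the bearing, can and brush, and the hand-in returned no verdict.

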